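# Unbolt the pipe port with the hooked rod and dock the suction pipe

### The arm

A 7-joint arm with a two-finger parallel gripper is mounted at the origin on the work surface. World frame = base frame: x ahead of the robot, y to its left, z up, the work surface at z = 0. Lengths are in m, angles in rad, forces in N, time in s.
With the tool pointing down it reaches from about 0.425 to 0.8 m from the base axis. Payload 8.3 kg.
Tool frame: the origin (TCP) lies at the very end of the fingers, on their centre line; the grasp point (between the pads) lies 19 mm behind it (bot.grasp_offset is the distance from the TCP to the grasp point, in m); z points along the fingers, y is the direction in which the jaws open and shut (so a half turn about z gives the same grasp; the last joint's range is limited). The gripper opens to 85 mm and grips with 20 to 120 N. Pads are 22 mm wide; open, the fingers measure 114 mm over their backs; the gripper's body (76 mm by 85 mm) begins 54 mm behind the grasp point. The pads swing forward as they close: fully open they stand 13 mm farther back than shut.
Start: joints at [-1.223, 0.383, 0.016, 1.37, -0.006, 1.388, -0.046], TCP at [0.25, 0.573, 0.231] pointing down, gripper open.
Joint ranges: [-2.95, 2.95], [-0.25, 2.06], [-1.52, 1.56], [0.18, 2.33], [-1.44, 4.58], [0.02, 2.06], [-3.01, 3.01]. Speed limits (rad/s): [2.39, 2.39, 3.01, 3.01, 3.14, 3.14, 3.14].

### API

Orientations are given as a unit quaternion [w, x, y, z].
In Python, from plant import sense, viewer, bot gives the robot as it stands. The module is installed in compiled form; this text tells all that it offers.
- The arm moves only by the tool carry_out, never from a script. Its argument "increments" is text: rows parted by semicolons, each of 5 numbers parted by spaces: the shift along the tool's x, y, z normalised to -1 to 1, where 1 is 100 mm, then the turn about the tool's z normalised to -1 to 1, where 1 is 0.15 rad, then the gripper command: -1 is fully open, 1 is shut, values between are in proportion. A call has exactly 5 rows; each row shifts and turns the commanded pose from where the row before left it, along the tool's axes as they then stand; what a row does not reach is not made up. A row lasts 1/8 s, in which the tool goes at most 62.5 mm and 10.7 degrees, less where a joint would pass 70% of its speed; a pose out of reach is approached as far as the arm can. A call with a number of a shift or a turn outside -1 to 1 is refused whole. A call with a gripper value outside its range is refused whole. The fingers move at their own pace and stop on an object; "grip_force" is the grip in N (left out, the last holds). Time passes only in rows, so rows that do not move let the fingers close, or fill a call up. It gives the time, the measured TCP pose, the force and the opening at its end, in the units of the state.
- sense(): the state, without advancing time (a new reading comes with each control period).
- viewer.get_image(name): name is "scene" or "top"; returns the picture (480x640x3 uint8, red, green, blue); there is no depth.
- viewer.calibration(name): a dict with "fx", "fy", "cx", "cy" (pixels), "k1" (the pictures are not rectified: a ray, as slopes to the right and down, at radius r is drawn at 1 + k1 r^2 times it, then the intrinsics apply), "extrinsics" (4x4, takes a point from world to camera coordinates). Camera axes: x right, y down, z forward; pixel columns grow to the right and rows downward; lengths in m; the calibration is good to about 2 mm. A picture is of the moment at which its call begins. calibration takes no time and is no camera call.
- bot.finish_job(): hands the job in, once; it reports no verdict.
The state is a dict: "time_s": time; "joint_positions": joint angles; "joint_velocities": joint speeds; "joint_efforts": joint torques, N m; "tool_pos": TCP position; "tool_rot": TCP orientation; "force": force on the tool from outside, world axes, zero at the start; "torque": the same for the moment, N m; "finger_gap": opening from 0.0 (shut) to 1.0 (fully open).
Only numpy, scipy, OpenCV 4.12 (cv2) and the standard library are available. Lean on these libraries where they do the work, as an engineer would, in place of code of your own. Each camera call takes 0.05 s, during which the arm holds its last target.

### The job

Get the suction pipe docked: take the hooked rod from its cradle, draw the dock's far bolt all the way towards you with the hook (keep the fingers off the bolt), then lay the rod back in its cradle as you found it. Then slide the long banded pipe, plain end first, into the dock's side port until the middle of its dark band is level with the port's mouth, and let go of it. Leave the other things where they are.

Things in the scene. Friction and masses are not known exactly. Their poses are not given: they have to be found in the camera images.
- dock: Fixed sheet-metal dock. Origin on the table under the port's mouth; x away from the robot along the bolt's travel, y into the port, z up. In mm: port part x -85 to 55, y 0 to 165; rear box with black top x 55 to 340, y -30 to 165; both 115 high. The bolt's lug is in a well between cheeks (inner faces y -10, 82; x 180 to 340; 160 high) and a rear panel (x 335, 190 high). Bar straps to 132 high.
- port (a point): Centre of the port's mouth: a round bore of 26 mm diameter in the dock's side face (facing dock -y), 85 mm above the table, with a dark square frame round it; axes as the dock's. It runs 165 mm straight along dock +y; a gate plate on the bolt blocks it 33 mm inside until the bolt has been drawn about 30 mm or more.
- bolt: Draw-bolt sliding on the dock: a flat bar along dock x over the port, a gate plate, and at its far end an upright lug plate, 50 mm wide along dock y, 6 mm thick, 118 to 160 mm above the table. It slides 55 mm towards the robot (dock -x) to its end stop, stays where it is left, and takes 3 to 5 N. Axes as the dock's; use lug_top for its place. To be pulled only with the hook.
- lug_top (a point): Middle of the lug's top edge, 160 mm above the table, 242 to 250 mm from the port along dock x (and 36 mm along dock y) at the start, 195 mm when fully drawn. There are about 80 mm of clear space behind the lug for the hook.
- hook: Loose hooked rod, 0.22 to 0.42 kg. Origin at the centre of its black handle, 160 mm long (own x), 24 mm square. A steel rod of 8 mm diameter runs on along +x to 300 mm from the origin, then bends down (own -z) in a leg ending 60 mm below the rod's axis. Balances about 30 mm ahead of the origin. Starts in the cradle, leg down, pointing away from the robot.
- cradle: Fixed cradle of the hooked rod; origin under its middle on the table, x along the rod. Base 190 x 80 x 10 mm; two U-shaped uprights 12 mm thick at x -55 and 65 mm, slot 34 mm wide, slot floor 73 mm above the table, cheeks to 88 mm, flared tops to about 100 mm.
- cradle_seat (a point): Where the handle's centre lies when the rod is home: 85 mm above the table, axes as the cradle's.
- rest: Fixed pipe rest; origin under its middle on the table. Base 190 x 120 x 10 mm; two slots along its y at x -50 and +50 mm, 23 mm wide, on uprights 10 mm thick at y -45 and 45 mm, slot floor 44 mm and cheeks 61 mm above the table.
- pipe: Loose suction pipe: bare metal tube 22 mm in diameter, 260 mm long along own y, 0.11 to 0.2 kg, origin at its centre. Plain leading end at +y; at the -y end a collar 32 mm in diameter, 12 mm long. A dark band 10 mm wide round its middle. Lies in one of the rest's two slots, axis 55 mm above the table, leading end to rest +y.
- pipe_band (a point): Middle of the pipe's dark band = pipe's centre, 130 mm behind its leading end.
- short_pipe: Bystander: plain tube 22 mm in diameter, 150 mm long along own y, no band and no collar, origin at its centre, in the other slot of the rest.
- spray_can: Bystander: metal can 58 mm wide, 160 mm high, origin under it.
- jar: Bystander: amber jar 64 mm wide, 75 mm high, origin under it.
- wrench: Bystander: open wrench 180 mm long lying flat along own x.
- screwdriver: Bystander: screwdriver with black handle, 190 mm long, lying along own x.
- socket: Bystander: steel wrench socket 32 mm wide, 50 mm high, standing, origin under it.

How it is judged:
On the way, in this order (a step that is already met when the one before it is completed fails the run):
1. the hook draws the bolt to its end stop (within 7 mm) (x of lug_top in the frame of dock below 0.202 m and contact force between hook and bolt above 0.2 N).
2. the hooked rod lies back in its cradle, let go (x of hook in the frame of cradle_seat between -0.035 and 0.035 m and y of hook in the frame of cradle_seat between -0.01 and 0.01 m and z of hook in the frame of cradle_seat between -0.01 and 0.01 m and angle between the x axis of hook and the x axis of cradle, either way round below 0.12 rad and angle between hook's own z axis and vertical below 0.2 rad and contact force between the fingers and hook below 0.1 N and linear speed of hook below 0.02 m/s), for 0.2 s.
3. the pipe's plain end passes the open gate in the port (y of pipe_band in the frame of port above -0.08 m and x of pipe_band in the frame of port between -0.006 and 0.006 m and z of pipe_band in the frame of port between -0.006 and 0.006 m and angle between the y axis of pipe and the y axis of dock, either way round below 0.06 rad), for 0.1 s.
At the end, for the whole second after the job is handed in: Bolt drawn at least 45 mm; rod at rest in its cradle, leg down (35 mm along, 10 mm across and up, 0.12 rad); band of the pipe within 7 mm of the mouth, 6 mm of the bore axis, 0.06 rad parallel, at rest; both let go; bystanders within 30 mm of their places (all of step 2 and x of lug_top in the frame of dock below 0.205 m and y of pipe_band in the frame of port between -0.007 and 0.007 m and x of pipe_band in the frame of port between -0.006 and 0.006 m and z of pipe_band in the frame of port between -0.006 and 0.006 m and angle between the y axis of pipe and the y axis of dock, either way round below 0.06 rad and contact force between the fingers and pipe below 0.1 N and linear speed of pipe below 0.02 m/s and distance of each of short_pipe, spray_can, jar, wrench, screwdriver, socket from where it was at the start of the episode below 0.03 m); the robot touches nothing.
It fails at once if the fingers or arm touch the bolt (contact force between any of the fingers, the arm and bolt above 1 N).
It fails at once if a bystander is knocked about (moved over 50 mm) (distance of any of short_pipe, spray_can, jar, wrench, screwdriver, socket from where it was at the start of the episode above 0.05 m).
It also fails if it takes over 72 s, if anything falls off the work surface, if the arm or the gripper's body presses on something with over 40 N, if the wrist force passes 120 N, or if a joint passes its speed limit or range.

## Working session

There is one attempt and no reset: what is moved stays moved. The work goes in short steps, Python scripts to look and compute and a tool call to move; the robot and the scene stay as the last step left them, time stands still between calls to the robot, and variables do not carry over. Pictures are saved under pics/ and viewed, and the job is handed in when it is done.

Besides the shell and the picture viewer there is one more tool, called in YAML: its name, and indented under it one key for each argument. carry_out: Moves the arm, as the interface text tells. Its arguments: {"type":"object","properties":{"increments":{"type":"string"},"grip_force":{"type":"number"}},"required":["increments"]}

```bash
mkdir -p pics
python3 - <<'E'
from plant import sense, viewer, bot
import cv2
print(sense())
for n in("scene","top"):
    im=viewer.get_image(n); cv2.imwrite(f"pics/{n}0.png",im[:,:,::-1]); c=viewer.calibration(n); print(n,c)
E
```

```text
{'time_s': 0.0, 'joint_positions': array([-1.22287307,  0.38424138,  0.01633721,  1.37117579, -0.00629007,
        1.38823247, -0.04650544]), 'joint_velocities': array([ 0.00019855,  0.0007789 ,  0.00064511, -0.00038085, -0.00216307,
        0.0017908 ,  0.0010075 ]), 'joint_efforts': array([ 5.13829491e-04, -6.27591062e+01,  8.44571069e-01, -3.71813643e+01,
        1.64933573e-02,  1.43470068e-02,  2.59490754e-06]), 'tool_pos': array([0.24934486, 0.57253552, 0.2302668 ]), 'tool_rot': array([-1.88066214e-04,  2.03924000e-01,  9.78986207e-01, -9.86227148e-04]), 'force': array([ 0.90171346, -0.08921755, -0.4181804 ]), 'torque': array([-0.01945375, -0.01839813,  0.00137359]), 'finger_gap': 1.0016805108701692}
scene {'fx': 471.12467521364425, 'fy': 471.12467521364425, 'cx': 318.39203753971503, 'cy': 240.39022856459124, 'k1': -0.043022396847633766, 'extrinsics': array([[-0.55805294,  0.82979763, -0.00357844,  0.28463835],
       [ 0.59410373,  0.39652671, -0.69986236, -0.2864431 ],
       [-0.57932518, -0.39268621, -0.71426877,  1.48832197],
       [ 0.        ,  0.        ,  0.        ,  1.        ]])}
top {'fx': 607.3792938673614, 'fy': 607.3792938673614, 'cx': 321.4773967427534, 'cy': 239.90320639007444, 'k1': -0.19049657622969204, 'extrinsics': array([[-0.01729086, -0.99983736,  0.00512554,  0.06052235],
       [-0.9825858 ,  0.01604354, -0.18511553,  0.58699178],
       [ 0.18500319, -0.00823709, -0.9827034 ,  1.4930036 ],
       [ 0.        ,  0.        ,  0.        ,  1.        ]])}
```

View pics/scene0.png

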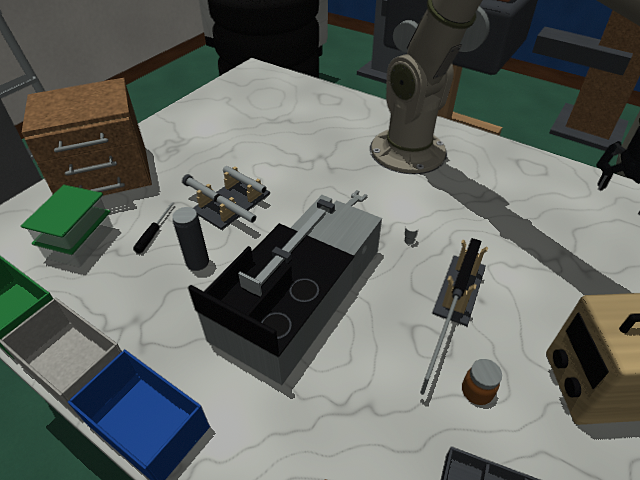

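View pics/top0.png

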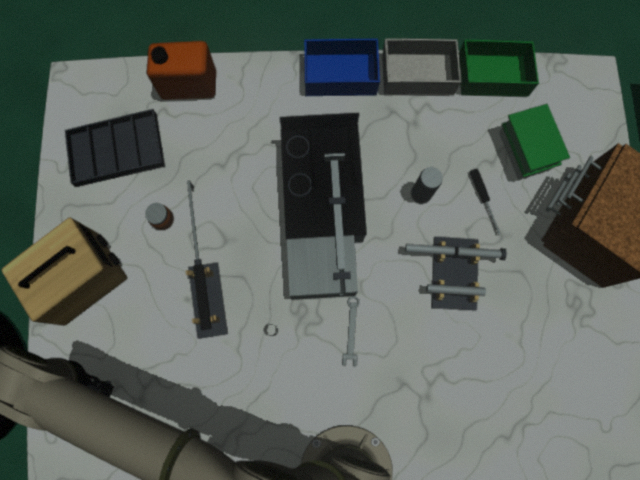

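```bash
cat > h.py <<'E'
import numpy as np, cv2
from scipy.spatial.transform import Rotation as R
from plant import sense, viewer, bot
C={n:viewer.calibration(n) for n in("scene","top")}
def K(n):
    c=C[n]; return np.array([[c["fx"],0,c["cx"]],[0,c["fy"],c["cy"]],[0,0,1.]]),np.array([c["k1"],0,0,0.])
def ray(n,uv):
    k,d=K(n); p=cv2.undistortPointsIter(np.array(uv,float).reshape(-1,1,2),k,d,None,None,(3,50,1e-10)).reshape(-1,2)
    E=C[n]["extrinsics"]; D=np.c_[p,np.ones(len(p))]@E[:3,:3]; return -E[:3,:3].T@E[:3,3],D
def onz(n,uv,z):
    o,D=ray(n,uv); z=np.broadcast_to(z,len(D)); return o+D*((z-o[2])/D[:,2])[:,None]
def proj(n,P):
    k,d=K(n);E=C[n]["extrinsics"]; return cv2.projectPoints(np.array(P,float).reshape(-1,1,3),cv2.Rodrigues(E[:3,:3])[0],E[:3,3],k,d)[0].reshape(-1,2)
def tri(uv1,uv2):
    o1,a=ray("scene",[uv1]);o2,b=ray("top",[uv2]);a=a[0];b=b[0]
    s=np.linalg.lstsq(np.c_[a,-b],o2-o1,rcond=None)[0]; p=o1+a*s[0];q=o2+b*s[1]; return (p+q)/2,np.linalg.norm(p-q)
def crop(f,x0,y0,x1,y1,s,out):
    im=cv2.imread(f)[y0:y1,x0:x1]; im=cv2.resize(im,None,fx=s,fy=s,interpolation=cv2.INTER_CUBIC)
    im=cv2.convertScaleAbs(im,alpha=1.5,beta=15)
    for i in range(0,x1-x0,10): cv2.putText(im,str(x0+i),(i*s,8),0,.3,(0,0,255),1); cv2.line(im,(i*s,10),(i*s,14),(0,0,255),1)
    for i in range(0,y1-y0,10): cv2.putText(im,str(y0+i),(0,i*s+4),0,.3,(0,0,255),1)
    cv2.imwrite(out,im)
E
python3 - <<'E'
from h import *
crop("pics/top0.png",270,100,380,300,3,"pics/c1.png")
crop("pics/top0.png",170,170,250,345,3,"pics/c2.png")
crop("pics/top0.png",385,220,525,320,5,"pics/c3.png")
crop("pics/scene0.png",170,150,400,390,3,"pics/c4.png") if 0 else crop("pics/scene0.png",180,160,390,360,3,"pics/c4.png")
crop("pics/scene0.png",400,220,510,410,3,"pics/c5.png")
E
```

```text
(no output)
```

View pics/c1.png

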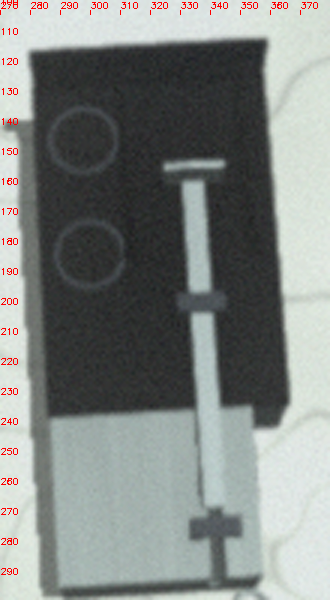

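View pics/c2.png

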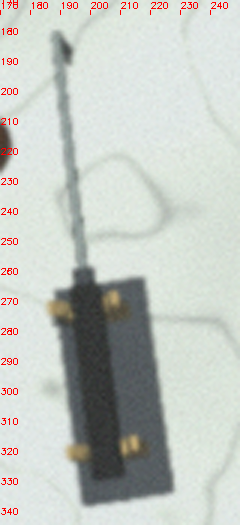

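View pics/c3.png

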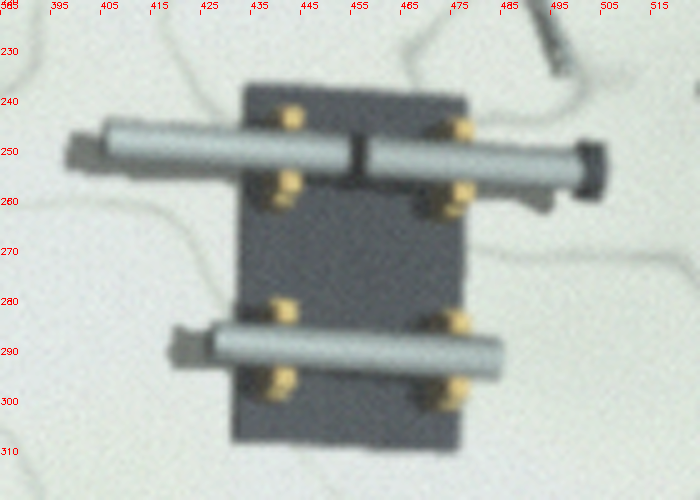

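View pics/c4.png

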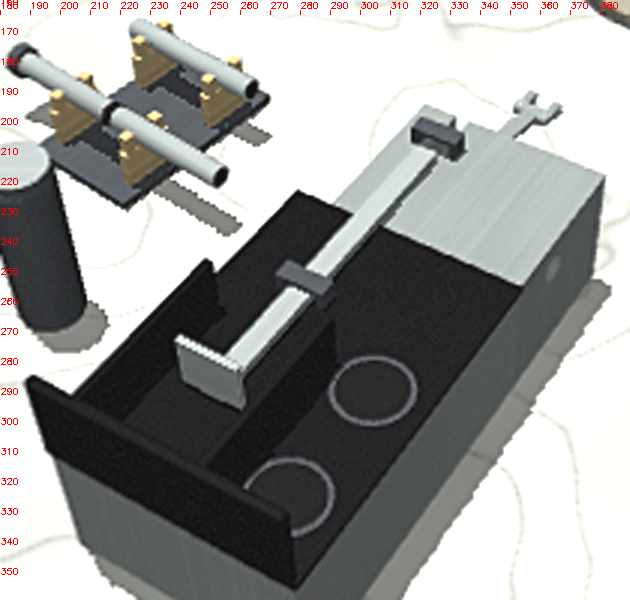

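View pics/c5.png

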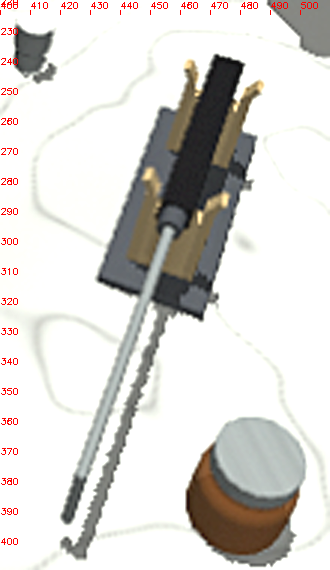

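```bash
cat > fit.py <<'E'
from h import *
from scipy.optimize import least_squares
def fitpose(pts):  # pts: (cam,(u,v),(x,y,z) local)
    def f(q,):
        x,y,t=q; r=[]
        for n,uv,p in pts:
            P=[x+np.cos(t)*p[0]-np.sin(t)*p[1],y+np.sin(t)*p[0]+np.cos(t)*p[1],p[2]]
            r+=list(proj(n,[P])[0]-uv)
        return np.array(r)
    best=min((least_squares(f,[.6,0,t0]) for t0 in(0,.3,-.3)),key=lambda s:s.cost)
    return best.x,best.fun.reshape(-1,2).round(1)
E
python3 - <<'E'
from fit import *
D=[("top",(289.3,295.3),(-.085,.165,.115)),("top",(356.7,292.3),(-.085,0,.115)),("top",(286,239),(.055,.165,.115)),("top",(354,235),(.055,0,.115)),
("scene",(381.7,218.7),(-.085,.165,.115)),("scene",(353.3,255.3),(.055,.165,.115)),("scene",(321.7,195),(-.085,0,.115)),("scene",(280,224),(.055,-.03,.115))]
q,r=fitpose(D);print("dock",q);print(r.tolist())
qt,_=fitpose(D[:4]);print("top only",qt);qs,_=fitpose(D[4:]);print("scene only",qs)
a,_d=tri((239.3,272.3),(344.7,154));b,_e=tri((261,284.7),(324.7,155.7));print("lug ends",a,_d,b,_e,(a+b)/2)
m=(a+b)/2;c,s=np.cos(q[2]),np.sin(q[2]);d=m[:2]-q[:2];print("lug in dock",c*d[0]+s*d[1],-s*d[0]+c*d[1])
Cr=[("top",(188.3,266.7),(.095,.04,.01)),("top",(217.7,262.3),(.095,-.04,.01)),("top",(227.7,333.7),(-.095,-.04,.01)),("top",(197.3,338.3),(-.095,.04,.01)),
("scene",(433,313.5),(.095,-.04,.01)),("scene",(467,326.5),(.095,.04,.01)),("scene",(484,265),(-.095,.04,.01)),("scene",(454,256),(-.095,-.04,.01))]
for k in (Cr,Cr[:4],Cr[4:]):
    q,r=fitpose(k);print("cradle",q,r.tolist())
print("rod",onz("top",[(188.7,181),(197.3,258.3)],.085), "handle", onz("top",[(198,259.3),(206,329)],.097))
print("tri bend",tri((427,381),(188.7,181)))
# rest
Rr=[("top",(433.8,236.7),(.095,.06,.01)),("top",(478.4,239.5),(.095,-.06,.01)),("top",(476.8,310.5),(-.095,-.06,.01)),("top",(431.5,308.5),(-.095,.06,.01))]
q,r=fitpose(Rr);print("rest",q,r.tolist())
print("pipe axis z55: lead, band, collar",onz("top",[(406,247.3),(456.8,250.5),(502.5,253.8)],.055),"short",onz("top",[(427.5,288.2),(485,291.7)],.055))
print(proj("top",[sense()["tool_pos"]]))
E
```

```text
dock [ 0.5324341  -0.02871202  0.03894656]
[[-0.7, 0.4], [0.2, -0.4], [-0.1, -0.3], [-0.9, 0.1], [0.3, -0.7], [-0.2, 0.4], [-0.1, -0.8], [-1.1, -0.8]]
top only [ 0.53196356 -0.0297771   0.03527457]
scene only [ 0.53344218 -0.02741143  0.04300144]
lug ends [ 0.78010593 -0.00747424  0.15941113] 0.003774196360141618 [0.77773852 0.04271778 0.15319967] 0.0066795812792641495 [0.77892223 0.01762177 0.1563054 ]
lug in dock 0.24810529333185177 0.036701222254951316
cradle [0.44431484 0.35025561 0.15191245] [[-1.2, -0.6], [-0.8, -1.2], [-0.3, -0.6], [-0.3, -0.3], [-1.3, -1.3], [0.6, -1.6], [1.2, 0.2], [-1.2, -1.1]]
cradle [0.44260763 0.34846942 0.14271768] [[-0.3, -0.2], [0.2, -0.5], [0.0, 0.3], [-0.0, 0.3]]
cradle [0.44671948 0.35160197 0.15760037] [[-1.0, -0.1], [1.0, -0.5], [1.2, 0.9], [-1.3, -0.3]]
rod [[0.74179664 0.38941719 0.085     ]
 [0.54047028 0.36223761 0.085     ]] handle [[0.53601134 0.35802316 0.097     ]
 [0.36382929 0.33594629 0.097     ]]
tri bend (array([0.74277948, 0.3918318 , 0.08022771]), np.float64(0.0028525764422508404))
rest [ 0.50092206 -0.29949392 -0.07923299] [[0.1, -0.1], [-0.2, -0.1], [0.0, 0.3], [0.1, -0.1]]
pipe axis z55: lead, band, collar [[ 0.5651235  -0.16478443  0.055     ]
 [ 0.55451345 -0.29619708  0.055     ]
 [ 0.54365426 -0.41678402  0.055     ]] short [[ 0.45916529 -0.21539534  0.055     ]
 [ 0.44666248 -0.36397632  0.055     ]]
[[ 91.89588707 377.39239942]]
```

```bash
cat > plan.py <<'E'
from h import *
import sys
# usage: plan.py x y z jawangle_deg  -> normalised tool shift & turn to go from measured pose
def rep(x,y,z,phi=None):
    s=sense();q=s["tool_rot"];M=R.from_quat([q[1],q[2],q[3],q[0]]).as_matrix();p=s["tool_pos"]
    cur=np.degrees(np.arctan2(M[1,1],M[0,1])); d=M.T@(np.array([x,y,z])-p)
    print("t %.2f"%s["time_s"],"pos",p.round(4),"phi %.2f"%cur,"tilt",M[:,2].round(3),"gap %.3f"%s["finger_gap"],"F",s["force"].round(1),"q",s["joint_positions"].round(2))
    print(" shift(norm)",(d*10).round(3), "" if phi is None else "turn(norm) %.3f"%(-np.radians((phi-cur+90)%180-90)/.15))
if __name__=="__main__":
    rep(*map(float,sys.argv[1:]))
E
python3 plan.py .249 .353 .23 97.7; python3 plan.py .469 .353 .064 97.7
```

```text
t 0.10 pos [0.2494 0.5726 0.2304] phi 66.46 tilt [-0.001 -0.002 -1.   ] gap 0.996 F [ 0.1  0.5 -0.7] q [-1.22  0.38  0.02  1.37 -0.01  1.39 -0.05]
 shift(norm) [-0.873 -2.015  0.007] turn(norm) -3.634
t 0.10 pos [0.2494 0.5726 0.2304] phi 66.46 tilt [-0.001 -0.002 -1.   ] gap 0.996 F [ 0.1  0.5 -0.7] q [-1.22  0.38  0.02  1.37 -0.01  1.39 -0.05]
 shift(norm) [-2.89  -1.133  1.666] turn(norm) -3.634
```

carry_out:
  increments: "-0.17 -0.4 0 0 -1; -0.17 -0.4 0 0 -1; -0.17 -0.4 0 0 -1; -0.17 -0.4 0 0 -1; -0.19 -0.41 0 0 -1"
  grip_force: 100

```text
time_s: 0.72
tool_pos: [0.2488, 0.3524, 0.2309]
tool_rot: [-0.0, 0.204, 0.979, -0.0]
force: [0.5, 0.2, 0.3]
finger_gap: 1.001
```

carry_out:
  increments: "0 0 0 -0.73 -1; 0 0 0 -0.73 -1; 0 0 0 -0.73 -1; 0 0 0 -0.73 -1; 0 0 0 -0.72 -1"

```text
time_s: 1.35
tool_pos: [0.2489, 0.3537, 0.231]
tool_rot: [-0.0, -0.069, 0.998, -0.0]
force: [-0.1, 0.4, 0.3]
finger_gap: 1.002
```

```bash
python3 plan.py .469 .353 .13 97.7
```

```text
t 1.35 pos [0.2489 0.3537 0.231 ] phi 97.95 tilt [-0.    -0.001 -1.   ] gap 1.002 F [-0.1  0.4  0.3] q [-1.11 -0.04  0.08  1.86  0.    1.32  0.68]
 shift(norm) [-2.179 -0.311  1.009] turn(norm) 0.030
```

carry_out:
  increments: "-0.44 -0.06 0.1 0.03 -1; -0.44 -0.06 0.1 0 -1; -0.44 -0.06 0.1 0 -1; -0.44 -0.06 0.1 0 -1; -0.42 -0.07 0.1 0 -1"

```text
time_s: 1.98
tool_pos: [0.4704, 0.3518, 0.1805]
tool_rot: [-0.0, -0.065, 0.998, -0.0]
force: [-0.4, 0.3, 0.2]
finger_gap: 1.001
```

```bash
python3 plan.py .469 .353 .064 97.7
python3 - <<'E'
from h import *
for n in("scene","top"):
    im=viewer.get_image(n); cv2.imwrite(f"pics/{n}1.png",im[:,:,::-1])
crop("pics/scene1.png",390,150,540,330,4,"pics/d1.png")
crop("pics/top1.png",150,170,300,350,4,"pics/d2.png")
E
```

```text
t 1.98 pos [0.4704 0.3518 0.1805] phi 97.51 tilt [-0.001 -0.    -1.   ] gap 1.001 F [-0.4  0.3  0.2] q [-0.89  0.33  0.25  1.56 -0.08  1.26  1.07]
 shift(norm) [0.011 0.015 1.165] turn(norm) -0.022
```

View pics/d1.png

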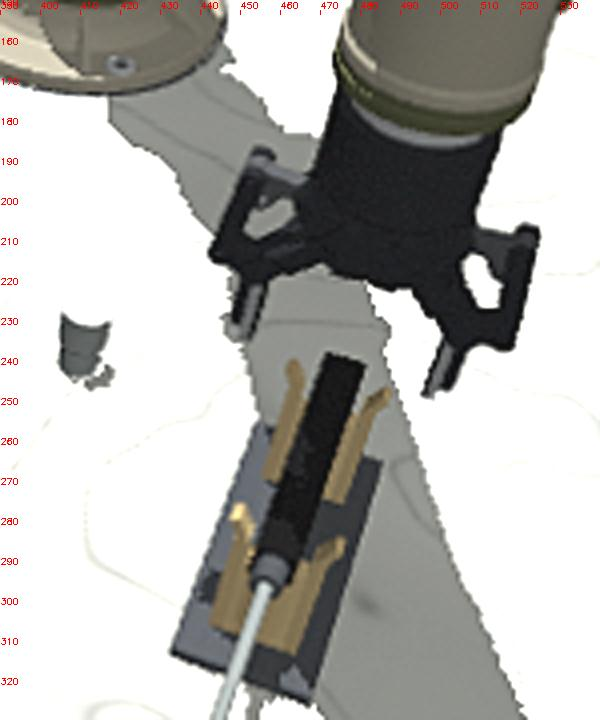

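View pics/d2.png

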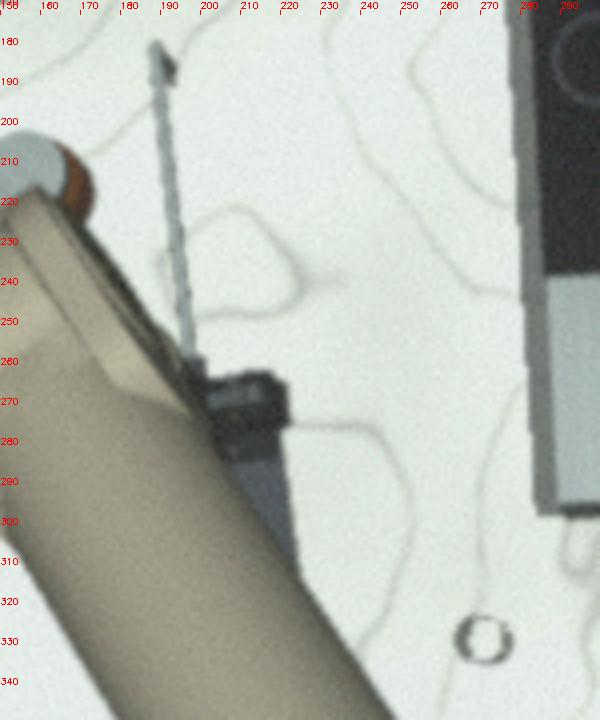

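carry_out:
  increments: "0.01 0.01 0.3 -0.02 -1; 0 0 0.3 0 -1; 0 0 0.3 0 -1; 0 0 0.16 0 -1; 0 0 0.1 0 -1"

```text
time_s: 2.7
tool_pos: [0.4677, 0.3528, 0.0647]
tool_rot: [-0.0, -0.067, 0.998, -0.0]
force: [-0.3, 0.4, 0.6]
finger_gap: 1.002
```

carry_out:
  increments: "0 0 0 0 1; 0 0 0 0 1; 0 0 0 0 1; 0 0 0 0 1; 0 0 0 0 1"

```text
time_s: 3.32
tool_pos: [0.4687, 0.3532, 0.0664]
tool_rot: [0.001, -0.067, 0.998, 0.001]
force: [-0.5, -0.3, 5.7]
finger_gap: 0.266
```

```bash
python3 plan.py .469 .353 .064 97.7
```

```text
t 3.33 pos [0.4687 0.3532 0.0664] phi 97.66 tilt [ 0.001  0.001 -1.   ] gap 0.266 F [-0.5 -0.3  5.7] q [-0.88  0.44  0.23  1.69 -0.11  1.02  1.09]
 shift(norm) [-0.003 -0.003  0.024] turn(norm) -0.004
```

carry_out:
  increments: "0 0 -0.2 0 1; 0 0 -0.4 0 1; 0 0 -0.45 0 1; 0 0 -0.45 0 1; 0 0 -0.35 0 1"

```text
time_s: 3.95
tool_pos: [0.4681, 0.3526, 0.252]
tool_rot: [0.0, -0.067, 0.998, 0.0]
force: [0.3, 0.1, -2.3]
finger_gap: 0.266
```

```bash
python3 plan.py .469 .353 .25 97.7
python3 - <<'E'
from h import *
for n in("scene","top"):
    im=viewer.get_image(n); cv2.imwrite(f"pics/{n}2.png",im[:,:,::-1])
crop("pics/scene2.png",390,150,540,400,3,"pics/d1.png")
crop("pics/top2.png",130,110,300,310,4,"pics/d2.png")
E
```

```text
t 3.95 pos [0.4681 0.3526 0.252 ] phi 97.66 tilt [ 0.     0.001 -1.   ] gap 0.266 F [ 0.3  0.1 -2.3] q [-0.9   0.29  0.25  1.46 -0.07  1.4   1.06]
 shift(norm) [-0.01   0.003  0.02 ] turn(norm) -0.005
```

View pics/d1.png

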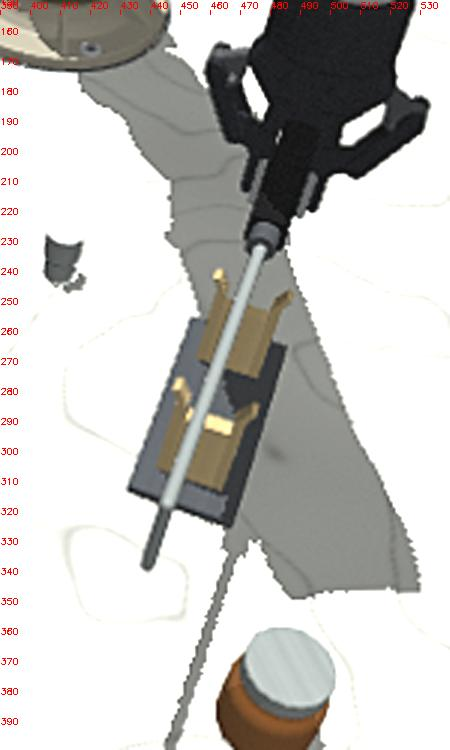

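View pics/d2.png

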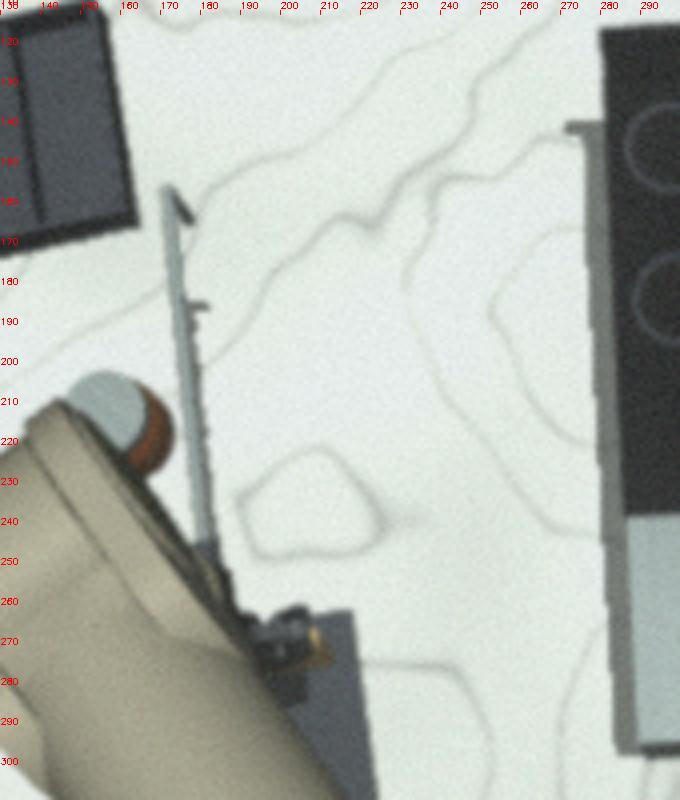

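Run:
```python
from h import *
print(tri((446,318),(171.8,157.3)),tri((439.3,339),(177.5,165.5)))
# rod direction from top
print(onz("top",[(171.8,157.3),(181,245)],.271))
d=tri((446,318),(171.8,157.3))[0]-np.array([.4681,.3526,.271]);print(np.linalg.norm(d),np.arctan2(d[1],d[0]))
```

```text
(array([0.7427789 , 0.38950027, 0.2744093 ]), np.float64(0.0010521615699400526)) (array([0.74190082, 0.38965814, 0.21557004]), np.float64(0.0011861730476575546))
[[0.74407969 0.38984235 0.271     ]
 [0.54082617 0.36200858 0.271     ]]
0.2771673671034349 0.1335401469705643
```

carry_out:
  increments: "0 0 -0.05 0.16 1; 0 0 -0.05 0.16 1; 0 0 0 0.16 1; 0 0 0 0.16 1; 0 0 0 0 1"

```text
time_s: 4.68
tool_pos: [0.468, 0.3527, 0.2598]
tool_rot: [-0.0, -0.019, 1.0, -0.0]
force: [0.3, -0.2, -2.1]
finger_gap: 0.267
```

```bash
python3 plan.py .54 .0076 .26 92.2
```

```text
t 4.67 pos [0.468  0.3527 0.2598] phi 92.14 tilt [-0.001 -0.001 -1.   ] gap 0.267 F [ 0.3 -0.2 -2.1] q [-0.91  0.29  0.27  1.44 -0.08  1.42  0.97]
 shift(norm) [-0.591 -3.475 -0.   ] turn(norm) -0.007
```

carry_out:
  increments: "-0.05 -0.25 0 0 1; -0.06 -0.4 0 0 1; -0.06 -0.4 0 0 1; -0.06 -0.4 0 0 1; -0.06 -0.4 0 0 1"

```text
time_s: 5.3
tool_pos: [0.5041, 0.1676, 0.2603]
tool_rot: [0.0, -0.019, 1.0, 0.0]
force: [-0.3, 0.0, -2.4]
finger_gap: 0.259
```

carry_out:
  increments: "-0.06 -0.4 0 0 1; -0.06 -0.4 0 0 1; -0.06 -0.4 0 0 1; -0.06 -0.3 0 0 1; -0.06 -0.12 0 0 1"

```text
time_s: 5.92
tool_pos: [0.5403, 0.006, 0.2605]
tool_rot: [0.0, -0.017, 1.0, -0.0]
force: [-0.3, 0.7, -2.6]
finger_gap: 0.259
```

```bash
python3 plan.py .54 .0076 .2 92.2
python3 - <<'E'
from h import *
for n in("scene","top"):
    im=viewer.get_image(n); cv2.imwrite(f"pics/{n}3.png",im[:,:,::-1])
crop("pics/scene3.png",180,130,380,330,4,"pics/d1.png")
crop("pics/top3.png",260,70,400,260,4,"pics/d2.png")
E
```

```text
t 5.92 pos [0.5403 0.006  0.2605] phi 91.99 tilt [ 0. -0. -1.] gap 0.259 F [-0.3  0.7 -2.6] q [-0.49  0.19  0.5   1.58 -0.09  1.4   1.62]
 shift(norm) [0.003 0.016 0.605] turn(norm) -0.024
```

View pics/d1.png

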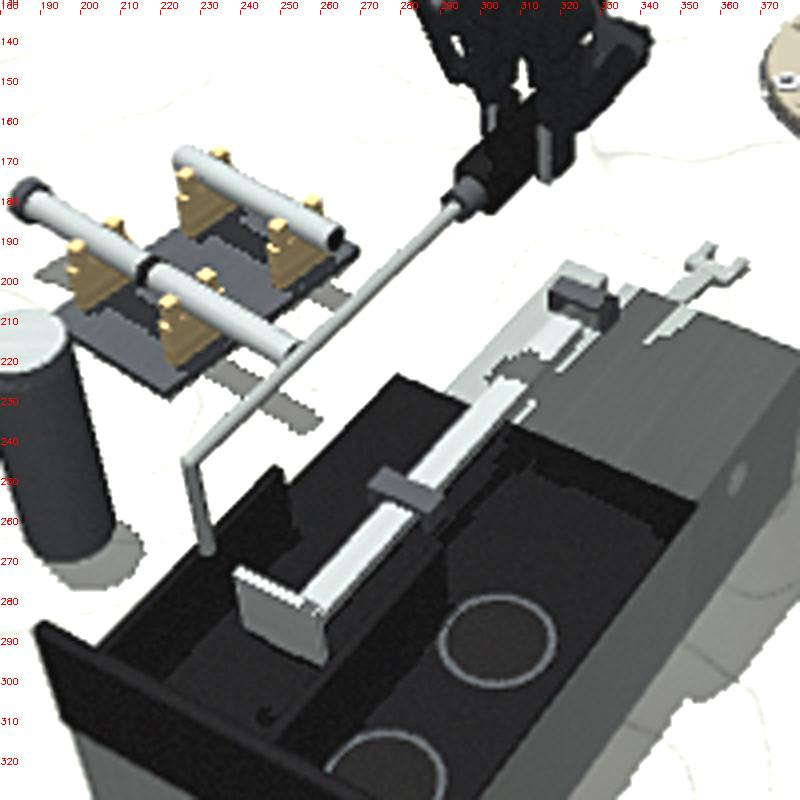

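View pics/d2.png

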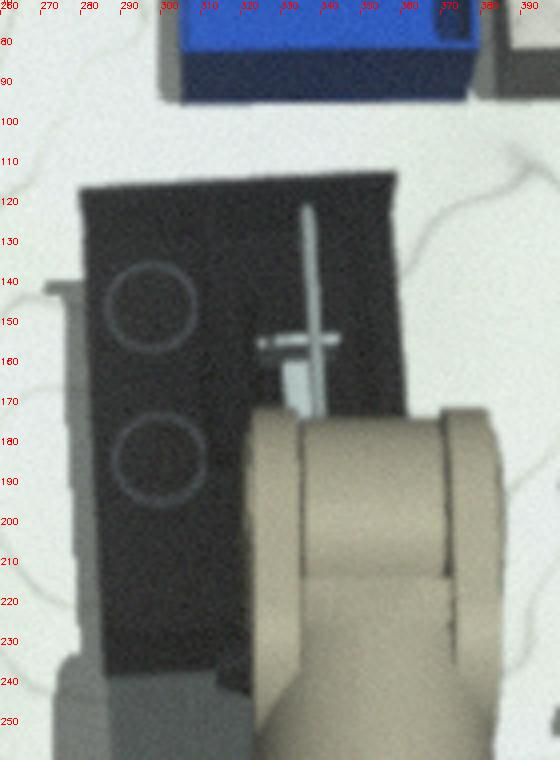

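Run:
```python
from h import *
b=tri((227.5,245.8),(336.6,122.3));print(b)
p=b[0][:2]-np.array([.5324,-.0287]);
for t in(.035,.039,.043): print(np.cos(t)*p[0]+np.sin(t)*p[1],-np.sin(t)*p[0]+np.cos(t)*p[1])
```

```text
(array([0.81560317, 0.01524111, 0.27889006]), np.float64(0.004413388340990923))
0.284567350360455 0.034004113478223026
0.2847010899158901 0.032865575079618736
0.28483027425996016 0.0317265108325143
```

carry_out:
  increments: "0 0.02 0.2 -0.02 1; 0 0 0.25 0 1; 0 0 0.25 0 1; 0 0 0.15 0 1; 0 0 0.07 0 1"

```text
time_s: 6.65
tool_pos: [0.5398, 0.0114, 0.1676]
tool_rot: [-0.0, -0.021, 1.0, 0.0]
force: [0.7, -0.6, -2.1]
finger_gap: 0.272
```

```bash
python3 plan.py .455 .0043 .168 92.2
python3 - <<'E'
from h import *
for n in("scene",):
    im=viewer.get_image(n); cv2.imwrite(f"pics/{n}4.png",im[:,:,::-1])
crop("pics/scene4.png",180,130,380,330,4,"pics/d1.png")
E
```

```text
t 6.65 pos [0.5398 0.0114 0.1676] phi 92.43 tilt [-0.001  0.    -1.   ] gap 0.272 F [ 0.7 -0.6 -2.1] q [-0.49  0.26  0.48  1.72 -0.13  1.2   1.64]
 shift(norm) [ 0.85  -0.035 -0.003] turn(norm) 0.026
```

View pics/d1.png

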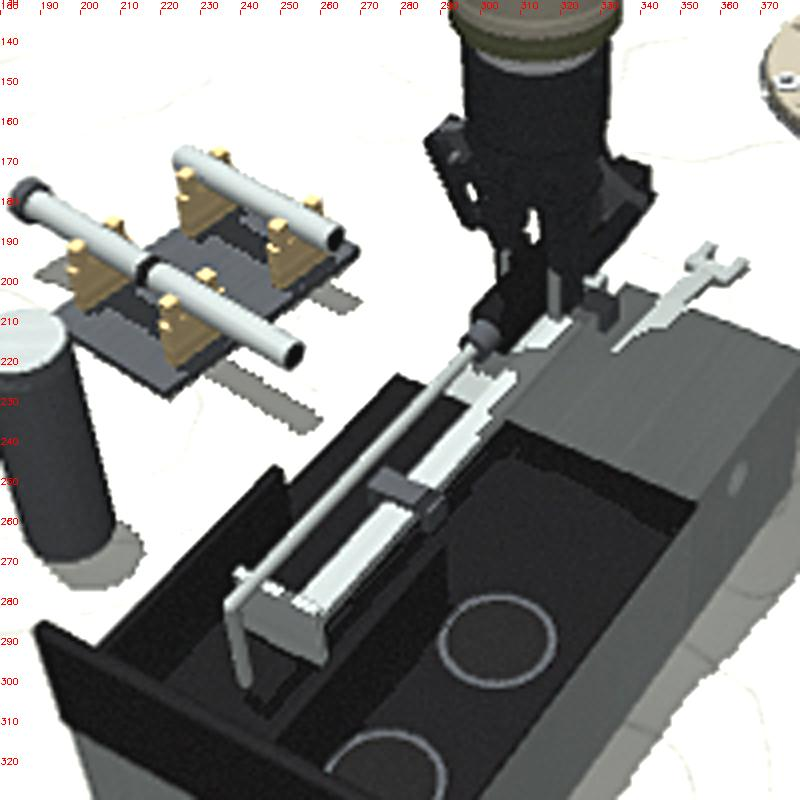

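carry_out:
  increments: "0.12 0 0 0 1; 0.12 0 0 0 1; 0.12 0 0 0 1; 0.12 0 0 0 1; 0.12 0 0 0 1"
  grip_force: 120

```text
time_s: 7.32
tool_pos: [0.4798, 0.0077, 0.1687]
tool_rot: [0.001, -0.02, 1.0, 0.0]
force: [4.6, -0.1, -3.2]
finger_gap: 0.263
```

carry_out:
  increments: "0.06 0 0 0 1; 0.06 0 0 0 1; 0.05 0 0 0 1; 0.03 0 0 0 1; 0 0 0 0 1"

```text
time_s: 7.95
tool_pos: [0.4597, 0.007, 0.1682]
tool_rot: [-0.0, -0.02, 1.0, 0.0]
force: [0.6, -0.5, -2.1]
finger_gap: 0.258
```

```bash
python3 plan.py .455 .0043 .168 92.2
python3 - <<'E'
from h import *
for n in("scene","top"):
    im=viewer.get_image(n); cv2.imwrite(f"pics/{n}5.png",im[:,:,::-1])
crop("pics/scene5.png",180,130,380,330,4,"pics/d1.png")
crop("pics/top5.png",260,70,400,260,4,"pics/d2.png")
E
```

```text
t 7.95 pos [0.4597 0.007  0.1682] phi 92.34 tilt [-0.001  0.    -1.   ] gap 0.258 F [ 0.6 -0.5 -2.1] q [-0.54  0.07  0.47  1.91 -0.03  1.17  1.56]
 shift(norm) [ 0.049 -0.025  0.002] turn(norm) 0.016
```

View pics/d1.png

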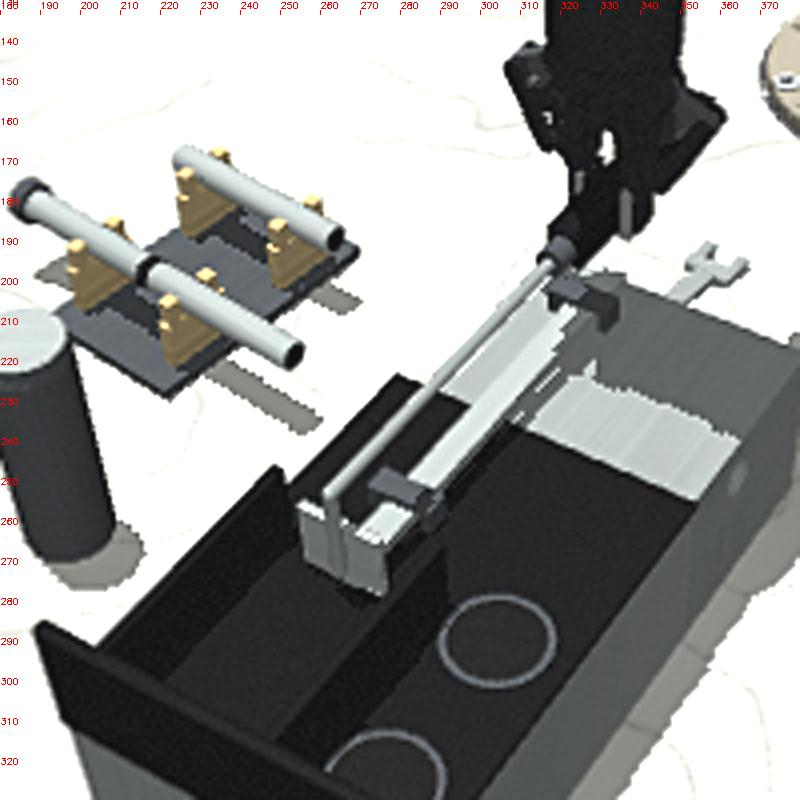

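View pics/d2.png

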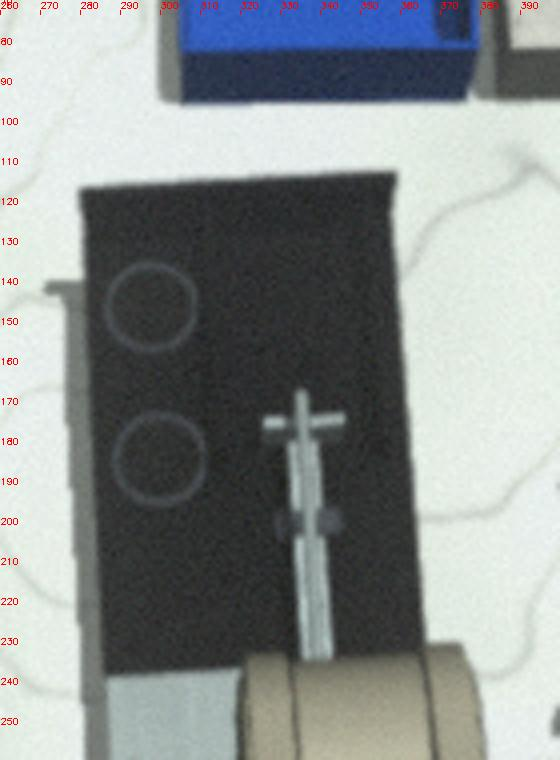

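carry_out:
  increments: "0.02 0 0 0 1; 0.02 0 0 0 1; 0.02 0 0 0 1; 0.02 0 0 0 1; 0.02 0 0 0 1"

```text
time_s: 8.68
tool_pos: [0.4587, 0.0072, 0.1714]
tool_rot: [0.01, -0.021, 1.0, 0.0]
force: [41.3, 1.1, -11.9]
finger_gap: 0.262
```

```bash
python3 plan.py .455 .0043 .168 92.2
```

```text
t 8.68 pos [0.4587 0.0072 0.1714] phi 92.36 tilt [ 0.019  0.    -1.   ] gap 0.262 F [ 41.3   1.1 -11.9] q [-0.54  0.04  0.47  1.93 -0.02  1.16  1.55]
 shift(norm) [ 0.039 -0.027  0.033] turn(norm) 0.019
```

carry_out:
  increments: "-0.1 0 0 0 1; -0.1 0 0 0 1; -0.1 0 0 0 1; -0.05 0 0 0 1; 0 0 0 0 1"

```text
time_s: 9.3
tool_pos: [0.4851, 0.0079, 0.168]
tool_rot: [-0.0, -0.02, 1.0, -0.0]
force: [-1.5, -0.7, -1.8]
finger_gap: 0.256
```

```bash
python3 plan.py .49 .0076 .26 92.2
python3 - <<'E'
from h import *
for n in("scene","top"):
    im=viewer.get_image(n); cv2.imwrite(f"pics/{n}6.png",im[:,:,::-1])
crop("pics/scene6.png",180,130,380,330,4,"pics/d1.png")
crop("pics/top6.png",260,70,400,260,4,"pics/d2.png")
E
```

```text
t 9.30 pos [0.4851 0.0079 0.168 ] phi 92.32 tilt [-0.001 -0.    -1.   ] gap 0.256 F [-1.5 -0.7 -1.8] q [-0.52  0.13  0.48  1.85 -0.06  1.18  1.59]
 shift(norm) [-0.048 -0.005 -0.92 ] turn(norm) 0.014
```

View pics/d1.png

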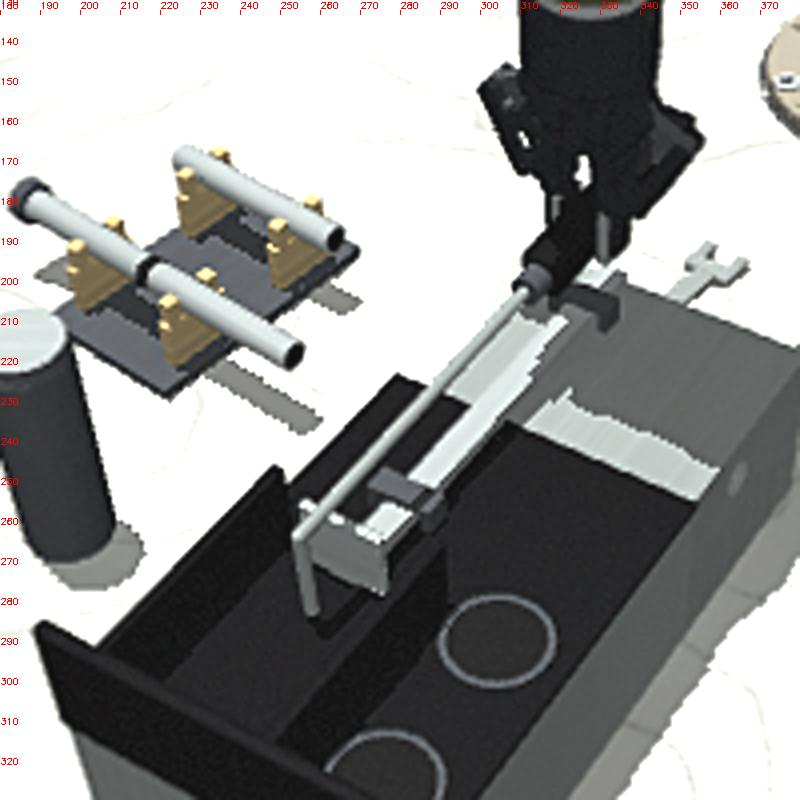

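View pics/d2.png

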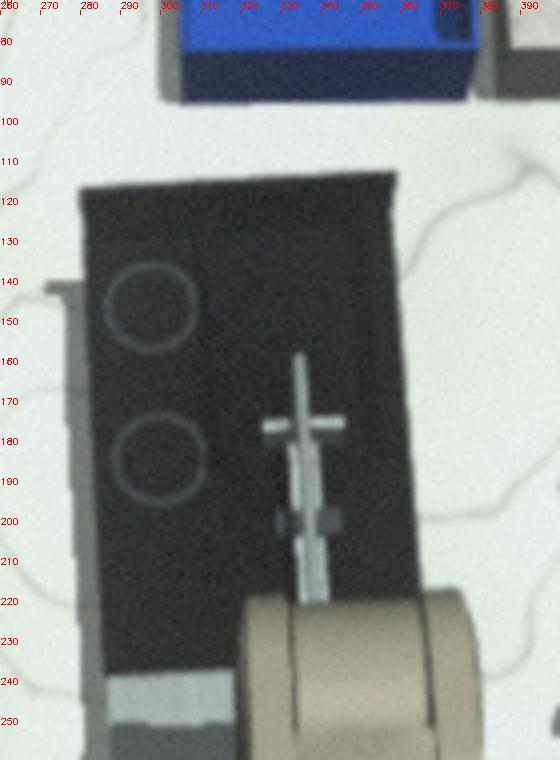

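Run:
```python
from h import *
a=onz("top",[(334.8,154.9),(336,175.9)],.16);print(a,a[0]-a[1])
```

```text
[[0.77908268 0.0152901  0.16      ]
 [0.72546048 0.01357709 0.16      ]] [0.0536222  0.00171302 0.        ]
```

carry_out:
  increments: "0 0 -0.15 0 1; 0 0 -0.25 0 1; 0 0 -0.3 0 1; 0 0 -0.22 0 1; 0 0 0 0 1"

```text
time_s: 10.02
tool_pos: [0.4861, 0.0079, 0.2628]
tool_rot: [0.002, -0.02, 1.0, 0.001]
force: [0.6, 0.0, -3.2]
finger_gap: 0.262
```

```bash
python3 plan.py .4687 .3532 .26 97.66
python3 - <<'E'
from h import *
for n in("scene","top"):
    im=viewer.get_image(n); cv2.imwrite(f"pics/{n}7.png",im[:,:,::-1])
crop("pics/scene7.png",180,130,380,330,4,"pics/d1.png")
crop("pics/top7.png",260,70,400,260,4,"pics/d2.png")
E
```

```text
t 10.03 pos [0.4861 0.0079 0.2628] phi 92.32 tilt [ 0.004  0.001 -1.   ] gap 0.262 F [ 0.6  0.  -3.2] q [-0.54  0.06  0.48  1.71 -0.03  1.38  1.56]
 shift(norm) [0.034 3.457 0.031] turn(norm) -0.621
```

View pics/d1.png

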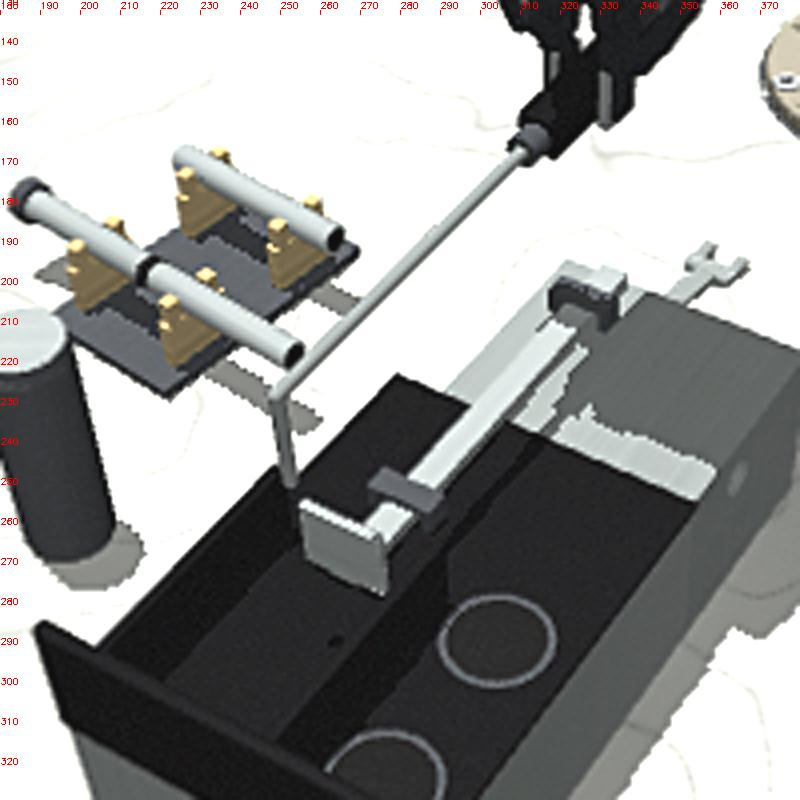

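View pics/d2.png

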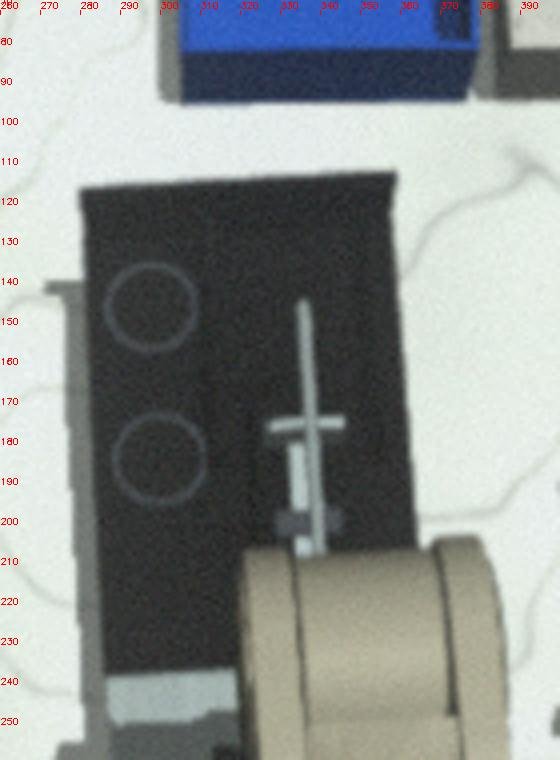

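Run:
```python
from h import *
b=tri((249.5,229),(336,146));print(b, b[0]-np.array([.4861,.0079,.2818]))
t=tri((252.3,251),(336.5,152));print(t)
```

```text
(array([0.75991535, 0.01776673, 0.27554396]), np.float64(0.004210048215233702)) [ 0.27381535  0.00986673 -0.00625604]
(array([0.76316294, 0.01676702, 0.22061221]), np.float64(0.008583407256738793))
```

carry_out:
  increments: "0 0.25 0 0 1; 0 0.4 0 0 1; 0 0.4 0 0 1; 0 0.4 0 0 1; 0 0.4 0 0 1"

```text
time_s: 10.75
tool_pos: [0.4768, 0.1938, 0.2589]
tool_rot: [-0.001, -0.02, 1.0, -0.001]
force: [0.3, -0.7, -2.2]
finger_gap: 0.259
```

carry_out:
  increments: "0.01 0.4 0 0 1; 0.01 0.4 0 0 1; 0.01 0.4 0 0 1; 0 0.3 0 0 1; 0 0.1 0 0 1"

```text
time_s: 11.38
tool_pos: [0.4666, 0.3544, 0.2583]
tool_rot: [-0.001, -0.022, 1.0, -0.001]
force: [-0.1, -0.2, -1.8]
finger_gap: 0.264
```

carry_out:
  increments: "0 0 0 -0.2 1; 0 0 0 -0.2 1; 0 0 0 -0.22 1; 0 0 0 0 1; 0 0 0 0 1"

```text
time_s: 12.0
tool_pos: [0.4682, 0.3523, 0.2604]
tool_rot: [0.0, -0.066, 0.998, 0.0]
force: [0.6, 0.2, -2.2]
finger_gap: 0.261
```

```bash
python3 plan.py .4687 .3532 .16 97.66
python3 - <<'E'
from h import *
for n in("scene","top"):
    im=viewer.get_image(n); cv2.imwrite(f"pics/{n}8.png",im[:,:,::-1])
crop("pics/scene8.png",390,150,540,350,4,"pics/d1.png")
crop("pics/top8.png",130,130,300,330,4,"pics/d2.png")
E
```

```text
t 12.00 pos [0.4682 0.3523 0.2604] phi 97.62 tilt [ 0.  0. -1.] gap 0.261 F [ 0.6  0.2 -2.2] q [-0.87  0.29  0.22  1.44 -0.06  1.42  1.05]
 shift(norm) [-0.006  0.008  1.004] turn(norm) -0.004
```

View pics/d1.png

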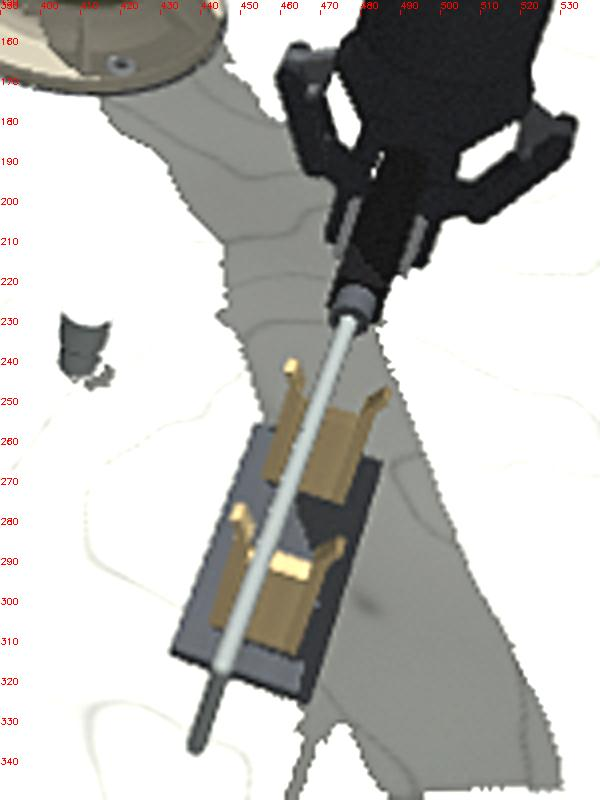

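View pics/d2.png

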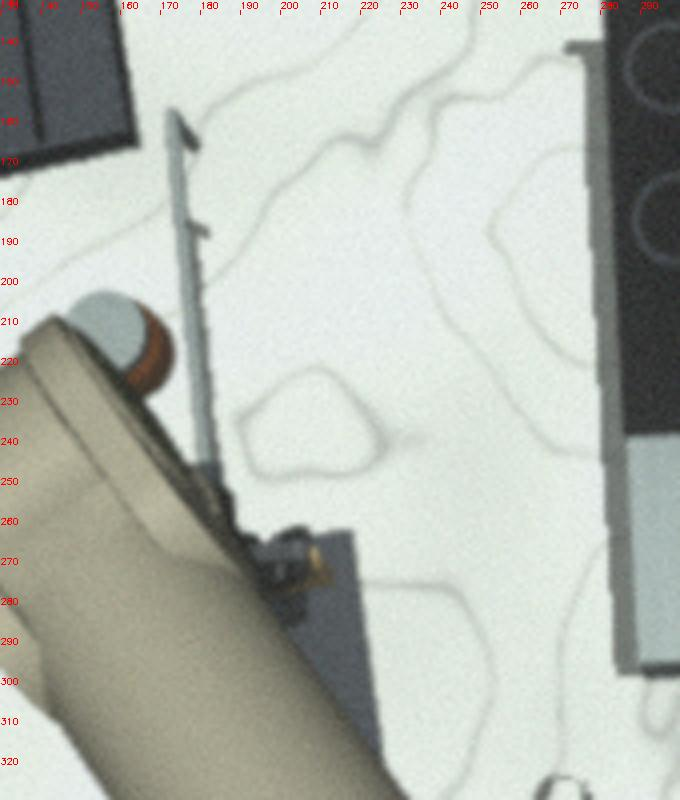

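carry_out:
  increments: "0 0.01 0.3 0 1; 0 0 0.4 0 1; 0 0 0.4 0 1; 0 0 0.4 0 1; 0 0 0.2 0 1"

```text
time_s: 12.72
tool_pos: [0.4668, 0.3528, 0.0877]
tool_rot: [-0.001, -0.067, 0.998, -0.001]
force: [0.2, -0.3, -2.7]
finger_gap: 0.263
```

carry_out:
  increments: "0 0 0.12 0 1; 0 0 0.06 0 1; 0 0 0.03 0 1; 0 0 0 0 1; 0 0 0 0 1"

```text
time_s: 13.35
tool_pos: [0.4683, 0.3538, 0.0699]
tool_rot: [0.0, -0.067, 0.998, 0.0]
force: [0.4, -0.6, -3.4]
finger_gap: 0.259
```

```bash
python3 plan.py .4687 .3532 .0664 97.66;  python3 - <<'E'
from h import *
for n in("scene","top"):
    im=viewer.get_image(n); cv2.imwrite(f"pics/{n}9.png",im[:,:,::-1])
crop("pics/scene9.png",390,200,540,400,4,"pics/d1.png")
E
```

```text
t 13.35 pos [0.4683 0.3538 0.0699] phi 97.66 tilt [ 0.001  0.001 -1.   ] gap 0.259 F [ 0.4 -0.6 -3.4] q [-0.86  0.43  0.2   1.69 -0.1   1.03  1.08]
 shift(norm) [-0.003 -0.007  0.035] turn(norm) 0.000
```

View pics/d1.png

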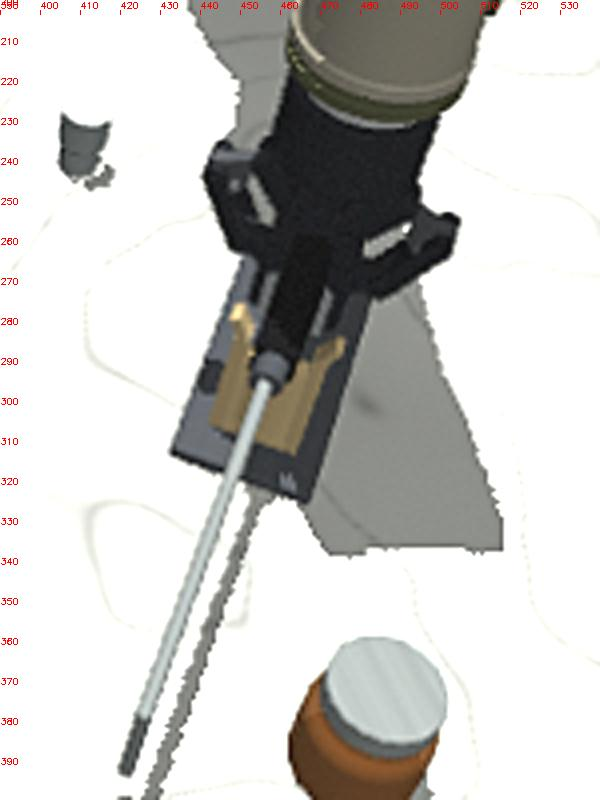

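carry_out:
  increments: "0 0 0.03 0 1; 0 0 0 0 1; 0 0 0 0 -1; 0 0 0 0 -1; 0 0 0 0 -1"

```text
time_s: 14.08
tool_pos: [0.4679, 0.3536, 0.0662]
tool_rot: [-0.0, -0.067, 0.998, -0.0]
force: [0.9, -0.8, 0.7]
finger_gap: 0.882
```

carry_out:
  increments: "0 0 0 0 -1; 0 0 -0.3 0 -1; 0 0 -0.4 0 -1; 0 0 -0.4 0 -1; 0 0 -0.4 0 -1"

```text
time_s: 14.7
tool_pos: [0.4678, 0.3534, 0.2176]
tool_rot: [-0.0, -0.067, 0.998, -0.0]
force: [0.1, 0.9, 0.3]
finger_gap: 1.0
```

```bash
python3 plan.py .45 0.1 .25 ;  python3 - <<'E'
from h import *
for n in("scene","top"):
    im=viewer.get_image(n); cv2.imwrite(f"pics/{n}10.png",im[:,:,::-1])
crop("pics/scene10.png",390,200,540,400,4,"pics/d1.png")
E
```

```text
t 14.70 pos [0.4678 0.3534 0.2176] phi 97.66 tilt [-0. -0. -1.] gap 1.000 F [0.1 0.9 0.3] q [-0.88  0.31  0.22  1.51 -0.07  1.33  1.06]
 shift(norm) [ 0.515 -2.488 -0.324]
```

View pics/d1.png

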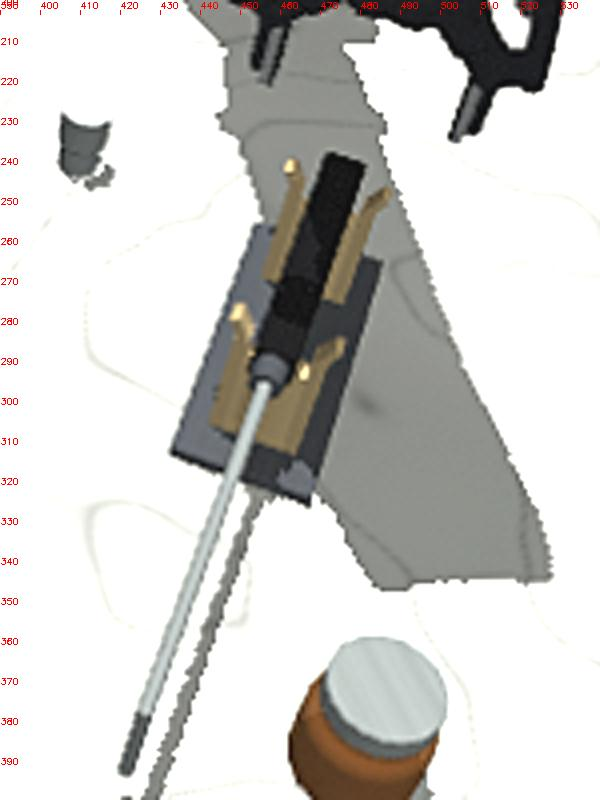

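carry_out:
  increments: "0 0 -0.08 1 -1; 0 0 -0.08 1 -1; 0 0 -0.08 1 -1; 0 0 -0.08 1 -1; 0 0 0 1 -1"
  grip_force: 60

```text
time_s: 15.42
tool_pos: [0.4681, 0.3536, 0.2484]
tool_rot: [0.0, 0.306, 0.952, 0.0]
force: [0.5, 0.1, -0.5]
finger_gap: 1.003
```

carry_out:
  increments: "0 0 0 1 -1; 0 0 0 1 -1; 0 0 0 1 -1; 0 0 0 1 -1; 0 0 0 1 -1"

```text
time_s: 16.05
tool_pos: [0.4678, 0.3534, 0.2477]
tool_rot: [-0.0, 0.633, 0.774, -0.0]
force: [0.3, -0.2, -0.9]
finger_gap: 0.996
```

carry_out:
  increments: "0 0 0 1 -1; 0 0 0 0.9 -1; 0 0 0 0 -1; 0 0 0 0 -1; 0 0 0 0 -1"

```text
time_s: 16.68
tool_pos: [0.4679, 0.3535, 0.2482]
tool_rot: [-0.0, 0.734, 0.679, -0.0]
force: [1.1, -0.2, 0.8]
finger_gap: 0.999
```

```bash
python3 plan.py .5482 -.374 .25 -4.6
```

```text
t 16.68 pos [0.4679 0.3535 0.2482] phi -4.51 tilt [-0. -0. -1.] gap 0.999 F [ 1.1 -0.2  0.8] q [-1.07  0.31  0.48  1.47 -0.14  1.4  -0.67]
 shift(norm) [-7.189  1.373 -0.018] turn(norm) 0.010
```

carry_out:
  increments: "-0.3 0.06 0 0 -1; -0.5 0.1 0 0 -1; -0.5 0.1 0 0 -1; -0.5 0.1 0 0 -1; -0.5 0.1 0 0 -1"

```text
time_s: 17.3
tool_pos: [0.4954, 0.1189, 0.2485]
tool_rot: [-0.0, 0.735, 0.679, 0.0]
force: [1.5, -0.4, 0.5]
finger_gap: 1.003
```

carry_out:
  increments: "-0.5 0.1 0 0 -1; -0.5 0.1 0 0 -1; -0.5 0.1 0 0 -1; -0.5 0.1 0 0 -1; -0.5 0.1 0 0 -1"

```text
time_s: 17.92
tool_pos: [0.5251, -0.1341, 0.2486]
tool_rot: [0.0, 0.734, 0.679, 0.0]
force: [1.5, 0.4, 0.4]
finger_gap: 1.001
```

carry_out:
  increments: "-0.5 0.09 0 0 -1; -0.5 0.09 0 0 -1; -0.5 0.09 0 0 -1; -0.5 0.09 0 0 -1; -0.38 0.05 0 0 -1"

```text
time_s: 18.55
tool_pos: [0.5465, -0.3754, 0.2479]
tool_rot: [-0.0, 0.735, 0.678, -0.0]
force: [-0.4, -0.2, 0.2]
finger_gap: 0.999
```

```bash
python3 plan.py .5482 -.374 .1 -4.6
python3 - <<'E'
from h import *
for n in("scene","top"):
    im=viewer.get_image(n); cv2.imwrite(f"pics/{n}11.png",im[:,:,::-1])
E
```

```text
t 18.55 pos [ 0.5465 -0.3754  0.2479] phi -4.59 tilt [-0.001 -0.    -1.   ] gap 0.999 F [-0.4 -0.2  0.2] q [ 0.05  0.56  0.82  1.25 -0.4   1.49  0.74]
 shift(norm) [0.016 0.017 1.479] turn(norm) 0.001
```

View pics/scene11.png

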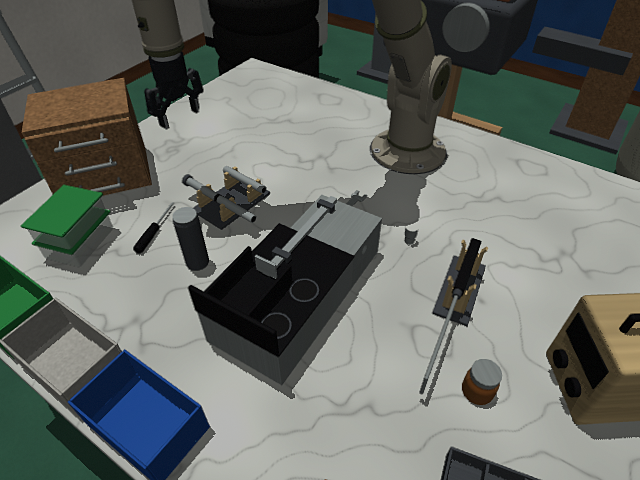

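View pics/top11.png

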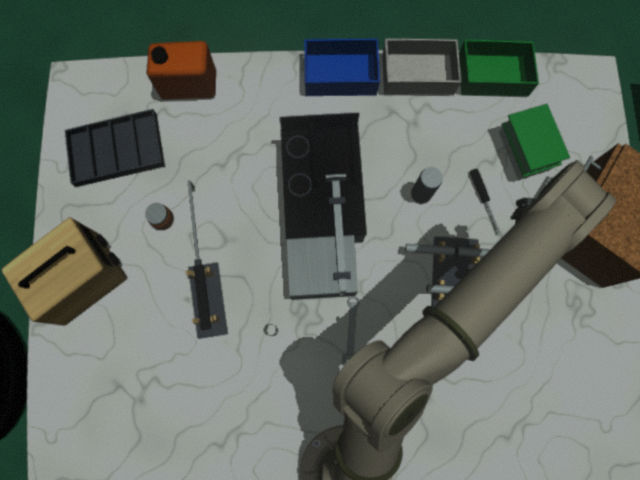

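carry_out:
  increments: "0.02 0.02 0.2 0 -1; 0 0 0.35 0 -1; 0 0 0.35 0 -1; 0 0 0.3 0 -1; 0 0 0.2 0 -1"

```text
time_s: 19.27
tool_pos: [0.5489, -0.3702, 0.1067]
tool_rot: [-0.001, 0.734, 0.679, 0.0]
force: [-0.5, 0.5, -1.1]
finger_gap: 1.0
```

```bash
python3 plan.py .5482 -.374 .036 -4.6
python3 - <<'E'
from h import *
for n in("scene","top"):
    im=viewer.get_image(n); cv2.imwrite(f"pics/{n}12.png",im[:,:,::-1])
crop("pics/scene12.png",130,90,280,240,5,"pics/d1.png")
print(proj("scene",[(.5482,-.374,.1),(.5482,-.374,.055),(.5545,-.2962,.055)]))
E
```

```text
t 19.27 pos [ 0.5489 -0.3702  0.1067] phi -4.52 tilt [-0.001  0.001 -1.   ] gap 1.000 F [-0.5  0.5 -1.1] q [ 0.05  0.65  0.77  1.45 -0.46  1.23  0.78]
 shift(norm) [-0.039 -0.003  0.707] turn(norm) 0.010
[[193.37618357 172.96869069]
 [196.52131084 186.19975017]
 [216.09587659 197.71802469]]
```

View pics/d1.png

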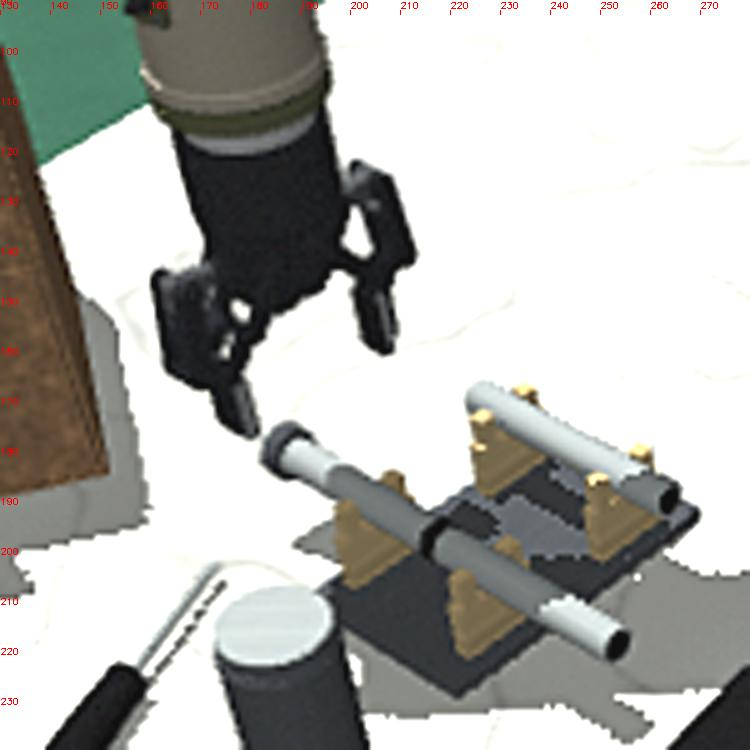

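carry_out:
  increments: "-0.03 0 0.2 0.01 -1; 0 0 0.25 0 -1; 0 0 0.17 0 -1; 0 0 0.08 0 -1; 0 0 0 0 -1"

```text
time_s: 20.0
tool_pos: [0.5486, -0.3744, 0.0381]
tool_rot: [-0.0, 0.735, 0.678, -0.0]
force: [0.2, -0.3, 0.9]
finger_gap: 0.999
```

```bash
python3 plan.py .5482 -.374 .036 -4.6
python3 - <<'E'
from h import *
for n in("scene",):
    im=viewer.get_image(n); cv2.imwrite(f"pics/{n}13.png",im[:,:,::-1])
crop("pics/scene13.png",130,90,280,240,5,"pics/d1.png")
E
```

```text
t 20.00 pos [ 0.5486 -0.3744  0.0381] phi -4.70 tilt [-0.  0. -1.] gap 0.999 F [ 0.2 -0.3  0.9] q [ 0.07  0.72  0.73  1.5  -0.51  1.12  0.82]
 shift(norm) [ 0.003 -0.005  0.021] turn(norm) -0.011
```

View pics/d1.png

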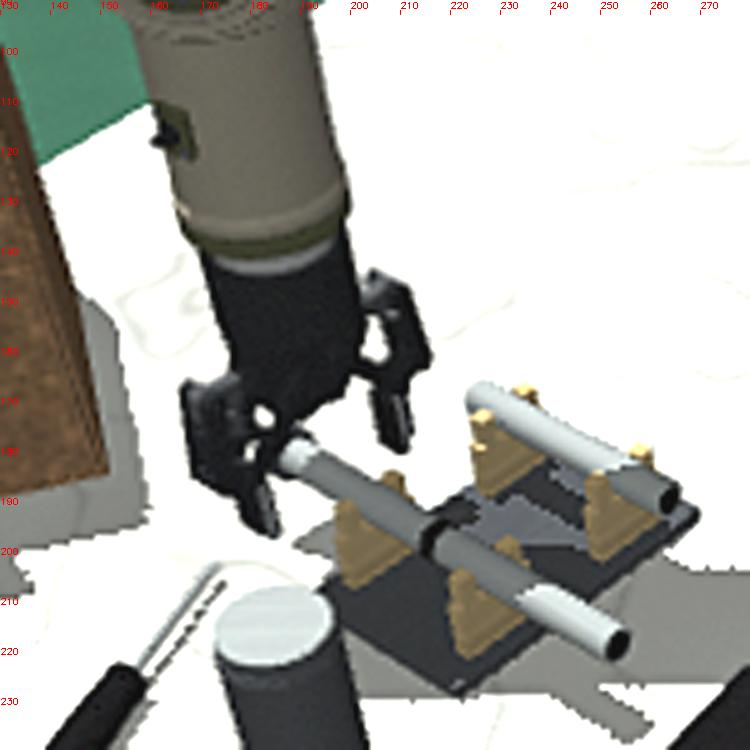

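carry_out:
  increments: "0 0 0.02 0 1; 0 0 0 0 1; 0 0 0 0 1; 0 0 0 0 1; 0 0 0 0 1"
  grip_force: 80

```text
time_s: 20.68
tool_pos: [0.5454, -0.3749, 0.0363]
tool_rot: [-0.002, 0.736, 0.677, -0.001]
force: [-10.6, 3.0, 6.2]
finger_gap: 0.232
```

```bash
python3 plan.py .5482 -.374 .036 -4.6
```

```text
t 20.68 pos [ 0.5454 -0.3749  0.0363] phi -4.82 tilt [-0.005  0.001 -1.   ] gap 0.232 F [-10.6   3.    6.2] q [ 0.07  0.72  0.73  1.5  -0.51  1.12  0.82]
 shift(norm) [0.011 0.027 0.002] turn(norm) -0.025
```

carry_out:
  increments: "0 -0.03 0 0 1; 0 0 -0.1 0 1; 0 0 -0.25 0 1; 0 0 -0.25 0 1; 0 0 0 0 1"

```text
time_s: 21.3
tool_pos: [0.5471, -0.3749, 0.0989]
tool_rot: [0.002, 0.735, 0.678, 0.001]
force: [1.0, 0.1, -1.9]
finger_gap: 0.231
```

```bash
python3 plan.py .5482 -.374 .036 -4.6
python3 - <<'E'
from h import *
for n in("scene","top"):
    im=viewer.get_image(n); cv2.imwrite(f"pics/{n}14.png",im[:,:,::-1])
crop("pics/scene14.png",150,120,300,240,5,"pics/d1.png")
crop("pics/top14.png",380,200,540,320,5,"pics/d2.png")
E
```

```text
t 21.30 pos [ 0.5471 -0.3749  0.0989] phi -4.67 tilt [ 0.004 -0.002 -1.   ] gap 0.231 F [ 1.   0.1 -1.9] q [ 0.05  0.66  0.76  1.46 -0.47  1.21  0.79]
 shift(norm) [0.011 0.008 0.629] turn(norm) -0.008
```

View pics/d1.png

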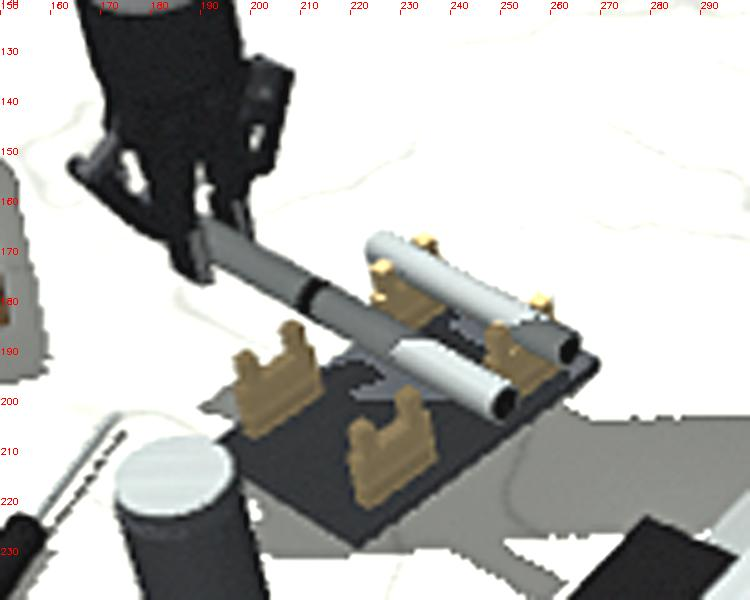

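View pics/d2.png

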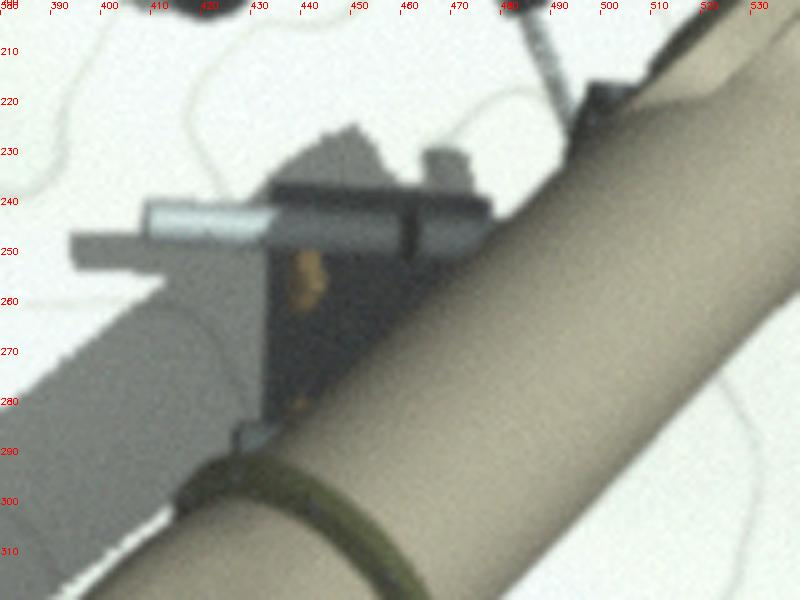

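Run:
```python
from h import *
b=tri((212.2,179.2),(462,246.6));l=tri((250.6,200.5),(409.6,244));print(b,l)
p=b[0];q=l[0];d=q-p;print("len",np.linalg.norm(d),"ang",np.degrees(np.arctan2(d[1],d[0])),"pitch",d[2]/.13)
for z in(.114,.118,.122): 
  a=onz("top",[(462,246.6),(409.6,244)],z);e=a[1]-a[0];print(z,a,np.linalg.norm(e[:2]),np.degrees(np.arctan2(e[1],e[0])))
g=np.array([.5471,-.3749,.118]);print("grip->band",np.linalg.norm(p-g))
```

```text
(array([ 0.55421284, -0.29586823,  0.11671274]), np.float64(0.0014277262846207309)) (array([ 0.56240738, -0.16437425,  0.11400729]), np.float64(0.0019518736222782712))
len 0.13177684509703527 ang 86.43401001389694 pitch -0.020811122005700053
0.114 [[ 0.55423586 -0.29593788  0.114     ]
 [ 0.56297476 -0.16520139  0.114     ]] 0.13102823380751918 86.17583113305318
0.118 [[ 0.55354444 -0.29495444  0.118     ]
 [ 0.56225943 -0.16457576  0.118     ]] 0.130669628340211 86.17583113305317
0.122 [[ 0.55285303 -0.29397101  0.122     ]
 [ 0.5615441  -0.16395013  0.122     ]] 0.13031102287290283 86.17583113305318
grip->band 0.07936164237045376
```

```bash
cat > edge.py <<'E'
from h import *
q0=(.5324,-.0287,.039)
def w(p,q=q0): c,s=np.cos(q[2]),np.sin(q[2]); return np.array([q[0]+c*p[0]-s*p[1],q[1]+s*p[0]+c*p[1],p[2]])
def edgepts(n,f,A,B,N=40,h=4):
    g=cv2.GaussianBlur(cv2.cvtColor(cv2.imread(f),cv2.COLOR_BGR2GRAY),(3,3),0).astype(np.float32)
    a,b=proj(n,[w(A),w(B)]); t=(b-a)/np.linalg.norm(b-a); m=np.array([-t[1],t[0]]); out=[]
    s=np.arange(-h,h+.01,.25)
    for k in np.linspace(.06,.94,N):
        P=a+k*(b-a)+s[:,None]*m
        v=cv2.remap(g,P[:,0].astype(np.float32)[None],P[:,1].astype(np.float32)[None],cv2.INTER_LINEAR)[0]
        d=np.abs(np.gradient(v)); i=d.argmax()
        if d[i]>1.5 and 2<i<len(s)-3:
            lo,hi=max(0,i-3),i+4; out.append(a+k*(b-a)+(s[lo:hi]@d[lo:hi]/d[lo:hi].sum())*m)
    return np.array(out)
def dockline(n,f,A,B):
    e=edgepts(n,f,A,B); P=onz(n,e,A[2])[:,:2]; c,s=np.cos(q0[2]),np.sin(q0[2]); d=P-np.array(q0[:2]); L=np.c_[c*d[:,0]+s*d[:,1],-s*d[:,0]+c*d[:,1]].astype(np.float32)
    vx,vy,x0,y0=cv2.fitLine(L,cv2.DIST_HUBER,0,.0005,.0005).ravel(); return len(e),vx,vy,x0,y0
E
python3 - <<'E'
from edge import *
z=.115
E={"y165port":((-.085,.165,z),(.055,.165,z)),"y165box":((.055,.165,z),(.3,.165,z)),"y0":((-.085,0,z),(.05,0,z)),"y-30":((.06,-.03,z),(.3,-.03,z)),"xjunc":((.055,.06,z),(.055,.16,z)),"xnear":((-.085,.01,z),(-.085,.16,z)),"xjunc-":((.055,-.03,z),(.055,0,z))}
for n in("top","scene"):
    for k,(A,B) in E.items():
        try:
            N,vx,vy,x0,y0=dockline(n,f"pics/{n}0.png",A,B)
            if k[0]=="y": print(n,k,N,"yaw %.4f"%np.arctan(vy/vx),"y at mid %.4f nominal %.4f (x %.3f)"%(y0,A[1],x0))
            else: print(n,k,N,"yaw %.4f"%-np.arctan(vx/vy),"x %.4f nominal %.4f (y %.3f)"%(x0,A[0],y0))
        except Exception as e: print(n,k,e)
E
```

```text
top y165port 38 yaw 0.0010 y at mid 0.1643 nominal 0.1650 (x -0.017)
top y165box 40 yaw 0.0038 y at mid 0.1671 nominal 0.1650 (x 0.184)
top y0 39 yaw -0.0078 y at mid -0.0018 nominal 0.0000 (x -0.019)
top y-30 40 yaw 0.0052 y at mid -0.0320 nominal -0.0300 (x 0.175)
top xjunc 40 yaw 0.0154 x 0.0551 nominal 0.0550 (y 0.111)
top xnear 5 yaw 0.0433 x -0.0914 nominal -0.0850 (y 0.074)
top xjunc- 8 yaw -0.1989 x 0.0527 nominal 0.0550 (y -0.015)
scene y165port 38 yaw 0.0047 y at mid 0.1643 nominal 0.1650 (x 0.012)
scene y165box 40 yaw 0.0070 y at mid 0.1687 nominal 0.1650 (x 0.192)
scene y0 39 yaw 0.0006 y at mid -0.0007 nominal 0.0000 (x -0.004)
scene y-30 15 yaw -0.0025 y at mid -0.0312 nominal -0.0300 (x 0.112)
scene xjunc 40 yaw 0.0029 x 0.0531 nominal 0.0550 (y 0.100)
scene xnear 34 yaw 0.0034 x -0.0857 nominal -0.0850 (y 0.105)
scene xjunc- 40 yaw 0.0047 x 0.0537 nominal 0.0550 (y -0.015)
```

carry_out:
  increments: "0 0 0 -0.28 1; 0 0 0 -0.28 1; 0 0 0 -0.27 1; 0 0 0 0 1; 0 0 0 0 1"

```text
time_s: 22.02
tool_pos: [0.5456, -0.3739, 0.096]
tool_rot: [-0.0, 0.692, 0.722, -0.0]
force: [0.1, 0.2, -1.1]
finger_gap: 0.232
```

```bash
python3 plan.py .5419 -.2636 .0989 2.46
```

```text
t 22.02 pos [ 0.5456 -0.3739  0.096 ] phi 2.40 tilt [-0.  0. -1.] gap 0.232 F [ 0.1  0.2 -1.1] q [ 0.07  0.65  0.74  1.46 -0.45  1.21  0.91]
 shift(norm) [ 1.104  0.009 -0.029] turn(norm) -0.007
```

carry_out:
  increments: "0.2 0 0 0 1; 0.3 0 0 0 1; 0.3 0 0 0 1; 0.2 0 0 0 1; 0.1 0 0 0 1"

```text
time_s: 22.65
tool_pos: [0.5413, -0.2627, 0.0963]
tool_rot: [-0.0, 0.691, 0.722, 0.0]
force: [-0.1, -0.1, -1.0]
finger_gap: 0.232
```

carry_out:
  increments: "0 0 0.1 0 1; 0 0 0.1 0 1; 0 0 0.08 0 1; 0 0 0 0 1; 0 0 0 0 1"

```text
time_s: 23.28
tool_pos: [0.541, -0.2646, 0.0683]
tool_rot: [0.0, 0.692, 0.722, -0.0]
force: [0.2, 1.5, -1.0]
finger_gap: 0.233
```

```bash
python3 plan.py .5419 -.2636 .0663 2.46
python3 - <<'E'
from h import *
for n in("scene","top"):
    im=viewer.get_image(n); cv2.imwrite(f"pics/{n}15.png",im[:,:,::-1])
crop("pics/scene15.png",200,130,400,270,4,"pics/d1.png")
crop("pics/top15.png",270,180,470,320,4,"pics/d2.png")
E
```

```text
t 23.27 pos [ 0.541  -0.2646  0.0683] phi 2.41 tilt [-0. -0. -1.] gap 0.233 F [ 0.2  1.5 -1. ] q [-0.14  0.56  0.74  1.66 -0.42  1.08  0.76]
 shift(norm) [0.01  0.009 0.02 ] turn(norm) -0.006
```

View pics/d1.png

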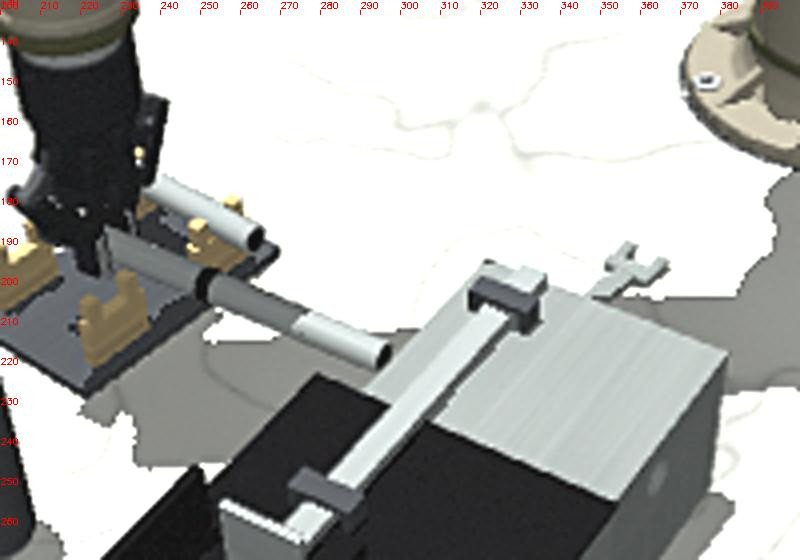

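View pics/d2.png

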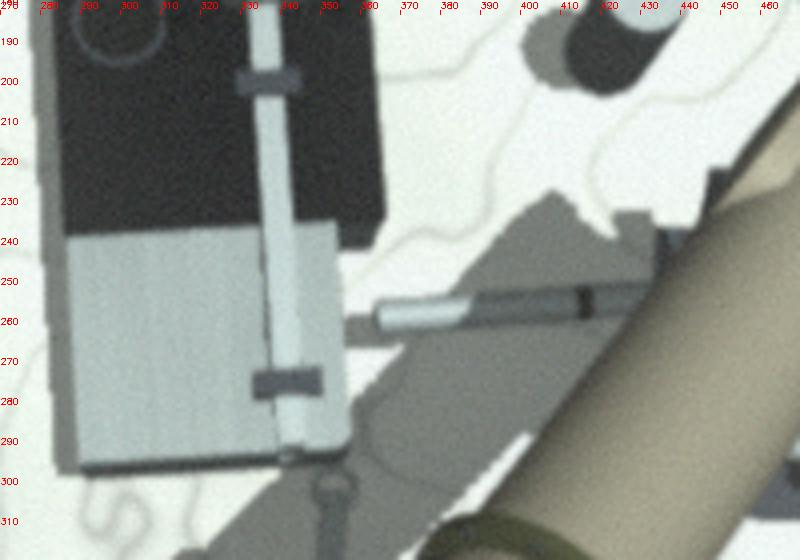

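```bash
cat > dk.py <<'E'
from h import *
Q=(.5318,-.0295,.043)
def todock(P): 
    c,s=np.cos(Q[2]),np.sin(Q[2]);x,y=P[0]-Q[0],P[1]-Q[1];return np.array([c*x+s*y,-s*x+c*y,P[2]])
def cmp(sl,sb,tl,tb):
    l,e1=tri(sl,tl);b,e2=tri(sb,tb);L,B=todock(l),todock(b);print("lead",L.round(4),round(e1,4),"band",B.round(4),round(e2,4),"len",np.linalg.norm(L-B).round(4),"slope x,z per y",((L-B)/(L[1]-B[1])).round(4))
    a=onz("top",[tl,tb],.085);print("top z85 lead",todock(a[0]).round(4),"band",todock(a[1]).round(4))
    s=onz("scene",[sl,sb],.085);print("scene z85 lead",todock(s[0]).round(4),"band",todock(s[1]).round(4))
    t=sense()["tool_pos"];print("tcp dock",todock(t).round(4))
E
python3 -c "
from dk import *
cmp((295.5,218.8),(251.3,201.2),(364.5,258.5),(416.2,256))"
```

```text
lead [-0.0007 -0.0241  0.0871] 0.0035 band [-0.0008 -0.156   0.0837] 0.0002 len 0.132 slope x,z per y [0.0012 1.     0.0258]
top z85 lead [ 0.0005 -0.0258  0.085 ] band [-0.0011 -0.1557  0.085 ]
scene z85 lead [-0.0031 -0.0236  0.085 ] band [ 0.0004 -0.155   0.085 ]
tcp dock [-0.0007 -0.2352  0.0686]
```

carry_out:
  increments: "0 0.01 0.02 0 1; 0.1 0 0 0 1; 0.1 0 0 0 1; 0.05 0 0 0 1; 0 0 0 0 1"

```text
time_s: 24.0
tool_pos: [0.5413, -0.2381, 0.0664]
tool_rot: [-0.0, 0.691, 0.722, 0.0]
force: [1.0, 0.6, -0.7]
finger_gap: 0.229
```

carry_out:
  increments: "0.04 0 0 0 1; 0.04 0 0 0 1; 0.04 0 0 0 1; 0.03 0 0 0 1; 0 0 0 0 1"

```text
time_s: 24.62
tool_pos: [0.5404, -0.2237, 0.0662]
tool_rot: [-0.0, 0.692, 0.722, 0.0]
force: [0.0, 0.8, -1.4]
finger_gap: 0.232
```

```bash
python3 -c "
from dk import *
import plan
plan.rep(.5385,-.1845,.0663,2.46);print(todock(sense()['tool_pos']))
for n in('scene','top'):
    im=viewer.get_image(n); cv2.imwrite(f'pics/{n}16.png',im[:,:,::-1])
crop('pics/scene16.png',200,130,400,270,4,'pics/d1.png')
crop('pics/top16.png',310,200,470,320,5,'pics/d2.png')
"
```

```text
t 24.62 pos [ 0.5404 -0.2237  0.0662] phi 2.46 tilt [-0.  0. -1.] gap 0.232 F [ 0.   0.8 -1.4] q [-0.22  0.53  0.75  1.71 -0.4   1.06  0.7 ]
 shift(norm) [ 0.392 -0.002 -0.001] turn(norm) 0.001
[ 0.00020966 -0.19436427  0.06622267]
```

View pics/d1.png

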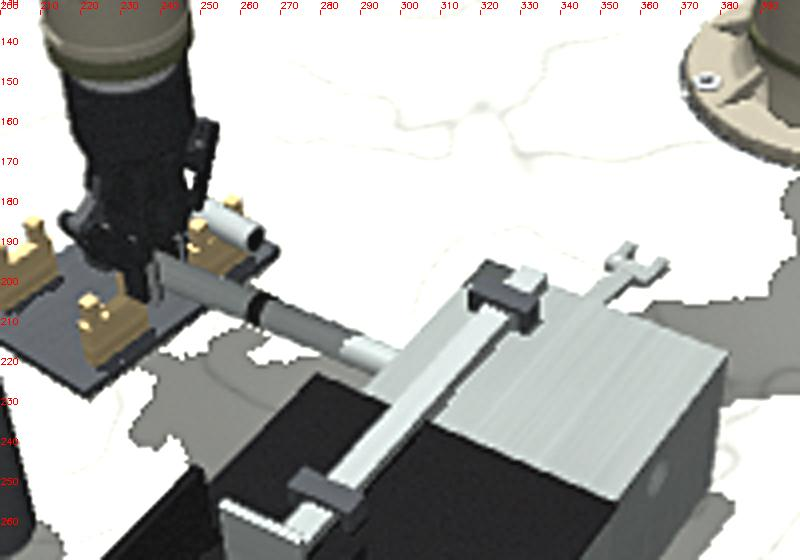

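View pics/d2.png

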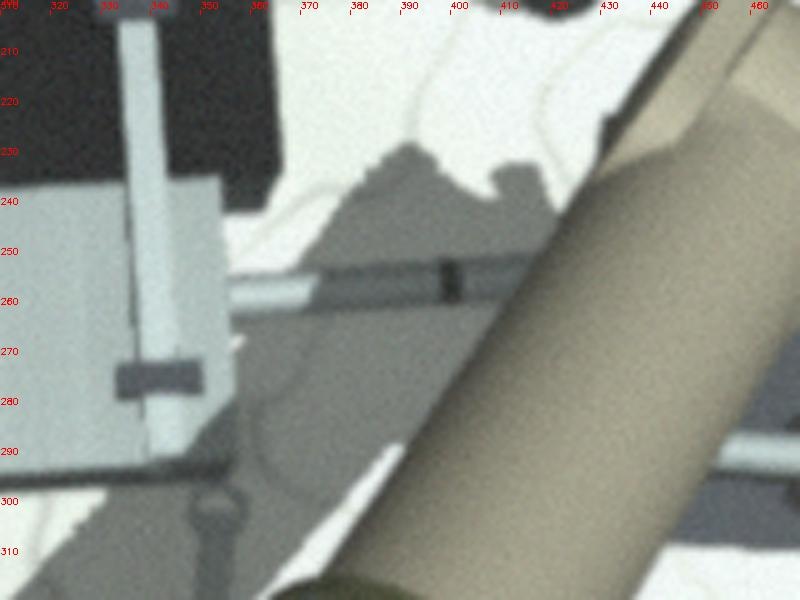

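carry_out:
  increments: "0.07 0 0 0 1; 0.07 0 0 0 1; 0.07 0 0 0 1; 0.07 0 0 0 1; 0.02 0 0 0 1"

```text
time_s: 25.35
tool_pos: [0.5392, -0.1933, 0.0662]
tool_rot: [-0.0, 0.692, 0.722, 0.0]
force: [-0.2, -0.2, -1.2]
finger_gap: 0.23
```

```bash
python3 -c "
from dk import *
import plan
plan.rep(.5352,-.1087,.0663,2.46);print(todock(sense()['tool_pos']))
"
```

```text
t 25.35 pos [ 0.5392 -0.1933  0.0662] phi 2.50 tilt [-0.  0. -1.] gap 0.230 F [-0.2 -0.2 -1.2] q [-0.29  0.5   0.75  1.75 -0.39  1.05  0.64]
 shift(norm) [ 0.846 -0.003 -0.   ] turn(norm) 0.004
[ 0.00030675 -0.16391525  0.06623472]
```

Past the gate with no force. Continue.

carry_out:
  increments: "0.07 0 0 0 1; 0.1 0 0 0 1; 0.1 0 0 0 1; 0.1 0 0 0 1; 0.03 0 0 0 1"

```text
time_s: 25.98
tool_pos: [0.5375, -0.153, 0.0662]
tool_rot: [-0.0, 0.691, 0.722, 0.0]
force: [-0.4, -0.9, -1.0]
finger_gap: 0.23
```

```bash
python3 -c "
from dk import *
import plan
plan.rep(.5352,-.1087,.0663,2.46);print(todock(sense()['tool_pos']))
"
```

```text
t 25.98 pos [ 0.5375 -0.153   0.0662] phi 2.52 tilt [-0.  0. -1.] gap 0.230 F [-0.4 -0.9 -1. ] q [-0.37  0.47  0.75  1.79 -0.37  1.03  0.57]
 shift(norm) [ 0.443 -0.003 -0.001] turn(norm) 0.007
[ 0.00036181 -0.12359084  0.06622718]
```

carry_out:
  increments: "0.07 0 0 0 1; 0.1 0 0 0 1; 0.1 0 0 0 1; 0.08 0 0 0 1; 0 0 0 0 1"

```text
time_s: 26.6
tool_pos: [0.536, -0.1181, 0.0662]
tool_rot: [-0.0, 0.691, 0.723, 0.0]
force: [0.3, 0.0, -1.0]
finger_gap: 0.231
```

```bash
python3 -c "
from dk import *
import plan
plan.rep(.5352,-.1087,.0663,2.46);print(todock(sense()['tool_pos']))
for n in('scene','top'):
    im=viewer.get_image(n); cv2.imwrite(f'pics/{n}17.png',im[:,:,::-1])
crop('pics/scene17.png',200,130,400,270,4,'pics/d1.png')
crop('pics/top17.png',330,220,410,290,8,'pics/d2.png')
"
```

```text
t 26.60 pos [ 0.536  -0.1181  0.0662] phi 2.53 tilt [-0.     0.001 -1.   ] gap 0.231 F [ 0.3  0.  -1. ] q [-0.44  0.45  0.75  1.81 -0.35  1.02  0.5 ]
 shift(norm) [ 0.094 -0.004 -0.001] turn(norm) 0.008
[ 0.00036087 -0.08866444  0.0662269 ]
```

View pics/d1.png

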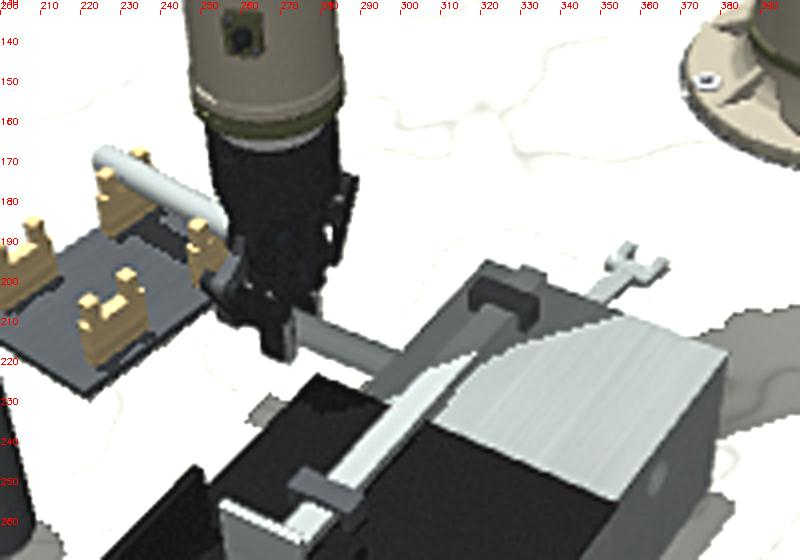

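View pics/d2.png

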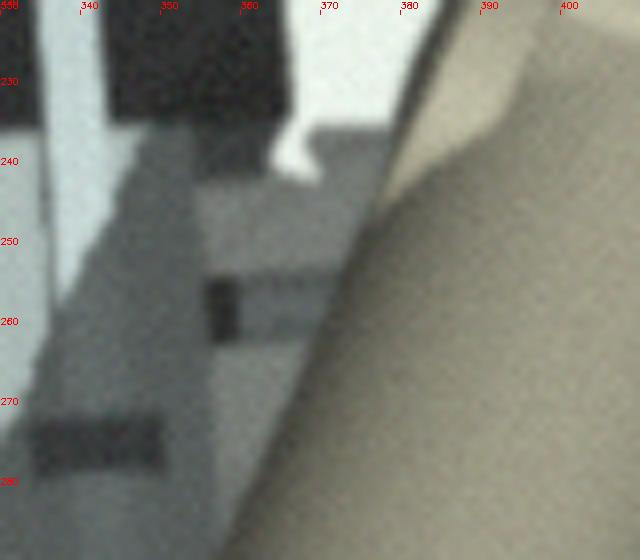

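```bash
python3 -c "
from dk import *
for z in (.085,.096):
    print([todock(p).round(4) for p in onz('top',[(355.6,258.7),(359.9,258.6)],z)])
im=cv2.cvtColor(cv2.imread('pics/top17.png'),cv2.COLOR_BGR2GRAY);print(im[255:262,350:368].mean(0).round())
"
```

```text
[array([ 0.0013, -0.0036,  0.085 ]), array([ 0.0009, -0.0143,  0.085 ])]
[array([-0.0003, -0.0029,  0.096 ]), array([-0.0007, -0.0135,  0.096 ])]
[50. 49. 50. 50. 47. 39. 27. 21. 22. 31. 47. 52. 52. 54. 50. 51. 52. 51.]
```

carry_out:
  increments: "0.03 0 0 0 1; 0.03 0 0 0 1; 0.027 0 0 0 1; 0 0 0 0 1; 0 0 0 0 1"

```text
time_s: 27.32
tool_pos: [0.5355, -0.1105, 0.0663]
tool_rot: [-0.0, 0.692, 0.722, -0.0]
force: [-0.7, -0.4, -1.5]
finger_gap: 0.232
```

```bash
python3 -c "
from dk import *
import plan
plan.rep(.5352,-.1087,.0663,2.46);print(todock(sense()['tool_pos']))
for n in('scene','top'):
    im=viewer.get_image(n); cv2.imwrite(f'pics/{n}18.png',im[:,:,::-1])
crop('pics/top18.png',330,220,410,290,8,'pics/d2.png')
im=cv2.cvtColor(cv2.imread('pics/top18.png'),cv2.COLOR_BGR2GRAY);print(im[255:262,350:368].mean(0).round())
"
```

```text
t 27.32 pos [ 0.5355 -0.1105  0.0663] phi 2.44 tilt [-0.  0. -1.] gap 0.232 F [-0.7 -0.4 -1.5] q [-0.45  0.44  0.75  1.82 -0.35  1.02  0.48]
 shift(norm) [ 0.018 -0.002 -0.   ] turn(norm) -0.002
[ 0.00020836 -0.0810676   0.06627567]
[49. 50. 49. 48. 49. 40. 39. 49. 51. 50. 52. 52. 52. 51. 52. 51. 49. 43.]
```

View pics/d2.png

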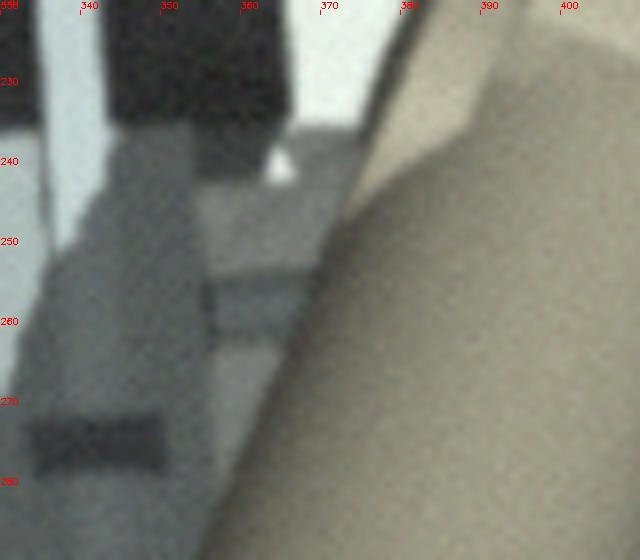

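carry_out:
  increments: "0 0 0.015 0 1; 0 0 0 0 1; 0 0 0 0 0.4; 0 0 0 0 0.2; 0 0 0 0 0"

```text
time_s: 28.05
tool_pos: [0.5355, -0.1105, 0.0648]
tool_rot: [-0.0, 0.692, 0.722, 0.0]
force: [0.7, -0.1, -0.3]
finger_gap: 0.499
```

carry_out:
  increments: "0 0 0 0 -0.3; 0 0 0 0 -0.5; 0 0 -0.1 0 -0.5; 0 0 -0.2 0 -0.5; 0 0 -0.3 0 -0.5"

```text
time_s: 28.68
tool_pos: [0.535, -0.1105, 0.1255]
tool_rot: [-0.0, 0.692, 0.722, -0.0]
force: [1.0, -0.4, -0.8]
finger_gap: 0.754
```

carry_out:
  increments: "0 0 -0.5 0 -0.5; 0 0 -0.5 0 -0.5; -0.5 0 0 0 -0.5; -0.5 0 0 0 -0.5; -0.3 0 0 0 -0.5"

```text
time_s: 29.3
tool_pos: [0.5404, -0.2434, 0.2259]
tool_rot: [0.001, 0.693, 0.721, -0.0]
force: [0.2, 0.0, -0.1]
finger_gap: 0.751
```

```bash
python3 -c "
from dk import *
import plan
plan.rep(.5352,-.1087,.0663,2.46)
for n in('scene','top'):
    im=viewer.get_image(n); cv2.imwrite(f'pics/{n}19.png',im[:,:,::-1])
crop('pics/top19.png',330,220,430,290,8,'pics/d2.png')
crop('pics/scene19.png',200,130,400,270,4,'pics/d1.png')
"
```

```text
t 29.30 pos [ 0.5404 -0.2434  0.2259] phi 2.29 tilt [ 0.001 -0.001 -1.   ] gap 0.751 F [ 0.2  0.  -0.1] q [-0.26  0.4   0.86  1.5  -0.31  1.37  0.66]
 shift(norm) [1.350e+00 1.000e-03 1.594e+00] turn(norm) -0.019
```

View pics/d1.png

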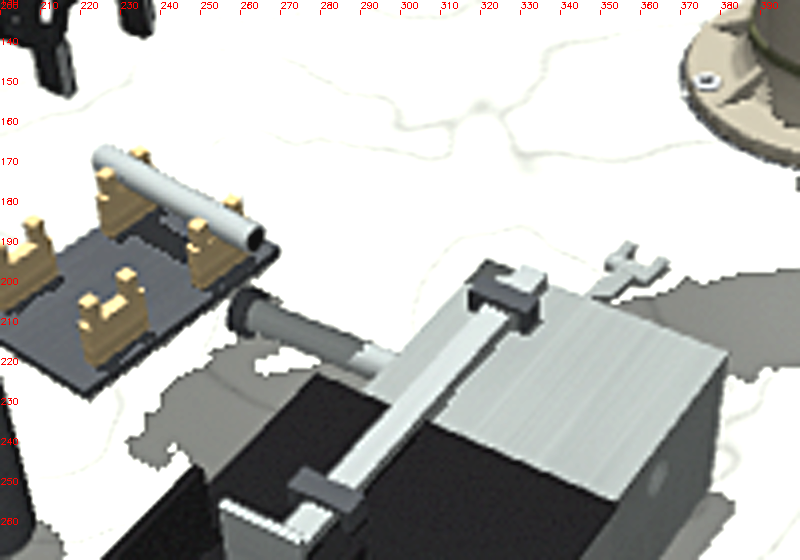

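View pics/d2.png

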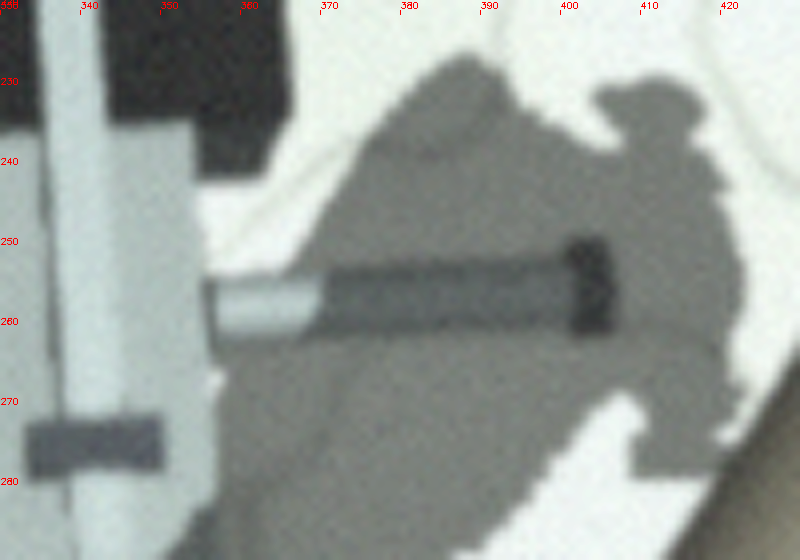

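```bash
python3 -c "
from dk import *
for z in (.083,.09,.099):
    print(z,'collar outer',[todock(p).round(4) for p in onz('top',[(405.7,256),(401.2,256)],z)],'band R',todock(onz('top',[(357,258.5)],z)[0]).round(4))
im=cv2.cvtColor(cv2.imread('pics/top19.png'),cv2.COLOR_BGR2GRAY);print(im[255:261,350:362].mean(0).round());print(im[253:259,396:412].mean(0).round())
print('scene collar', tri((258.5,208.2),(403.5,256)))
"
```

```text
0.083 collar outer [array([ 0.0008, -0.1296,  0.083 ]), array([ 0.0015, -0.1182,  0.083 ])] band R [ 0.0019 -0.0073  0.083 ]
0.09 collar outer [array([-0.0002, -0.1285,  0.09  ]), array([ 0.0005, -0.1172,  0.09  ])] band R [ 0.0009 -0.0068  0.09  ]
0.099 collar outer [array([-0.0016, -0.1271,  0.099 ]), array([-0.0009, -0.1159,  0.099 ])] band R [-0.0005 -0.0061  0.099 ]
[114. 114. 112. 114. 109.  85.  72. 101. 112. 112. 112. 112.]
[57. 56. 55. 54. 53. 46. 35. 31. 31. 32. 43. 59. 70. 72. 72. 71.]
scene collar (array([ 0.54101517, -0.15674682,  0.07604566]), np.float64(0.005613121847822657))
```

carry_out:
  increments: "-0.1 0 -0.2 0 -1; 0 0 -0.1 0 -1; 0 0 0 0 -1; 0 0 0 0 -1; 0 0 0 0 -1"

```text
time_s: 30.02
tool_pos: [0.5414, -0.2497, 0.2542]
tool_rot: [-0.0, 0.692, 0.722, -0.0]
force: [0.5, -0.2, -0.4]
finger_gap: 1.002
```

```bash
python3 -c "
from dk import *
im=viewer.get_image('top'); cv2.imwrite('pics/top20.png',im[:,:,::-1])
im=viewer.get_image('scene'); cv2.imwrite('pics/scene20.png',im[:,:,::-1])
a,b=cv2.imread('pics/scene20.png'),cv2.imread('pics/scene19.png');d=cv2.absdiff(a,b).max(2);print('change near pipe',(d[195:235,255:310]>40).sum())
s=sense();print(s['joint_velocities'].round(3),s['force'].round(1))"
```

```text
change near pipe 15
[ 0.002  0.     0.001 -0.004 -0.     0.003  0.001] [0.1 0.2 0.5]
```

View pics/top20.png

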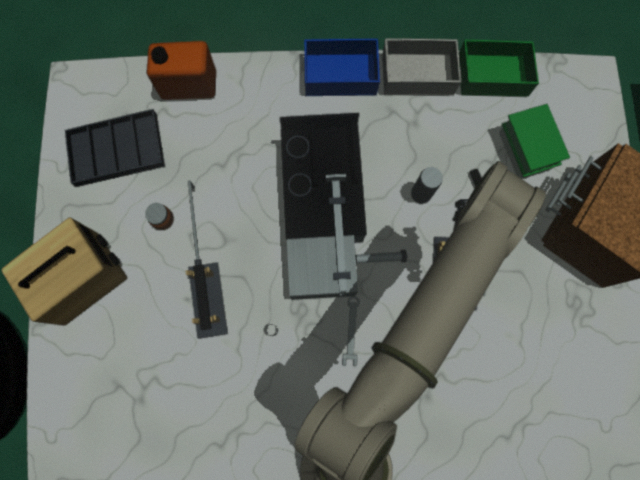

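View pics/scene20.png

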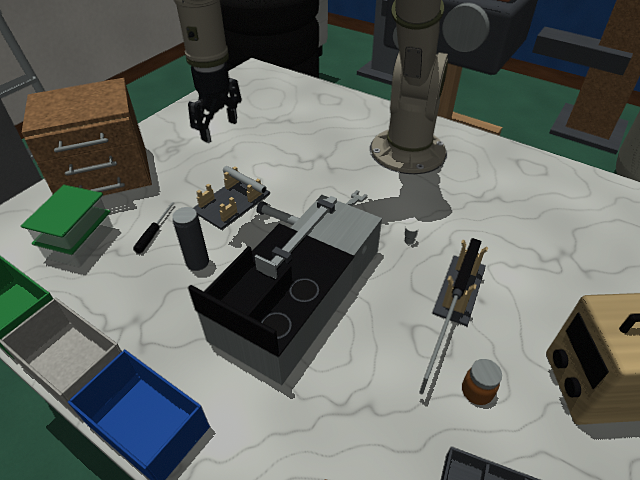

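Everything is in place: the rod is in its cradle (scene px 465,270), the pipe is in the port with its collar at (262,209), the lug is drawn (267,265), and the bystanders have not moved. I'm handing in.

```bash
python3 -c "
from plant import bot,sense
print(bot.finish_job()); print(sense()['time_s'])"
```

```text
the job is handed in; nothing more can be done
None
the job is handed in; nothing more can be done
```

I drew the bolt with the hook, laid the rod back in its cradle, slid the pipe into the port up to its band and let go. The job was handed in at about 30 s; no verdict was reported.

- **Bolt:** the hook met a firm stop at 41 N. The top view puts the lug's travel at about 54 mm.
- **Rod:** it lies let go in the cradle, and in the scene picture it looks the same as at the start.
- **Pipe:** it went in with no noticeable contact force, past the gate. After release, two readings of the band disagreed slightly: the collar's position gives +2 mm from the mouth, the band's visible edge gives −1.5 mm. Both are inside the 7 mm limit. The two views disagreed by 5.6 mm on the collar, so I did not use that point. I did not measure the pipe's tilt after release; the bore's clearance should limit it to about 0.03 rad.
- **Other things:** the last pictures show the spray can, jar, wrench, screwdriver, socket and short pipe where they were. This was judged by eye, and the arm hides much of the short pipe and screwdriver in the top view. The robot was clear of everything and the pipe was still.

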